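# Pack up the home visit kit

### The arm

A 7-joint arm with a two-finger parallel gripper is mounted at the origin on the work surface. World frame = base frame: x ahead of the robot, y to its left, z up, the work surface at z = 0. Lengths are in mm, angles in rad, forces in N, time in s.
With the tool pointing down it reaches from about 425 to 925 mm from the base axis. Payload 6.8 kg.
Tool frame: the origin (TCP) lies at the very end of the fingers, on their centre line; the grasp point (between the pads) lies arm.pinch_z behind it (arm.pinch_z is the distance from the TCP to the grasp point, in mm); z points along the fingers, y is the line along which they close (so a half turn about z gives the same grasp; the last joint's range is limited). The gripper opens to 88 mm and grips with 3 to 60 N. Pads are 20 mm wide; open, the fingers measure 115 mm over their backs; the gripper's body (75 mm by 178 mm) begins 61 mm behind the grasp point.
Start: joints at [-1.241, 0.477, 0.022, 1.555, -0.011, 1.109, -0.083], TCP at [286.163, 611.357, 222.664] pointing down, gripper open.
Joint ranges: [-2.96, 2.96], [-0.34, 2.1], [-1.41, 1.46], [0.24, 2.44], [-1.37, 4.51], [0.17, 1.92], [-2.96, 2.96]. Speed limits (rad/s): [2.39, 2.39, 3.14, 3.14, 3.14, 3.14, 3.14].

### API

Orientations are given as [roll, pitch, yaw] about the fixed x, y, z axes, in that order (R = Rz(yaw) Ry(pitch) Rx(roll)).
In Python, from rig import arm gives the robot as it stands. The module is installed in compiled form; this text tells all that it offers.
- The arm moves only by the tool move_arm, never from a script. Its argument "plan" is text: rows parted by semicolons, each of 7 numbers parted by spaces: the finger opening in m, from 0 to 0.0878, then the shift along the tool's x, y, z in m, then the turn, a rotation vector about the tool's x, y, z in rad. In form: jaw tx ty tz wx wy wz; .... A call has 1 to 12 rows; each row is the pose to reach, as a shift and turn from the pose commanded when the call began, along the tool's axes at that moment; what a row does not reach only later rows make up. A row lasts 1/8 s, in which the tool goes at most 62.5 mm and 10.7 degrees, less where a joint would pass 70% of its speed; a pose out of reach is approached as far as the arm can. A call with a gripper value outside its range is refused whole. The fingers move at their own pace and stop on an object; "newtons" is the grip in N (left out, the last holds). Time passes only in rows, so rows that repeat a pose let the fingers close. It gives the time, the measured TCP pose, the force, the opening and the grip force at its end, in the units of the state.
- arm.sense(): the state, without advancing time (a new reading comes with each control period).
- arm.snapshot(name): name is "side" or "top" or "wrist"; returns a dict with "color" (480x640x3 uint8, red, green, blue), "fov_y" (degrees; the focal length in pixels is half the picture's height over the tangent of half this angle, whatever the lens; pixels are square), "cx", "cy" (the principal point, pixels), "cam_to_world" (4x4, takes a point from camera to world coordinates); the wrist camera has in their place "T_tool_cam" (4x4, takes a point from camera to tool coordinates, whose origin is the TCP and whose axes are the flange's). Camera axes: x right, y down, z forward; pixel columns grow to the right and rows downward; lengths in mm; the calibration is good to about 2 mm. A picture is of the moment at which its call begins: read the wrist's pose just before it. There is no depth.
- arm.sign_off(): hands the job in; it is judged then, once.
The state is a dict: "time": time; "qpos": joint angles; "joint_vel": joint speeds; "joint_efforts": joint torques, N m; "tool_pos": TCP position; "tcp_rot": TCP orientation; "ft_force": force on the tool from outside, world axes, zero at the start; "wrist_torque": the same for the moment, N m; "grip_width": opening from 0.0 (shut) to 1.0 (fully open); "grasp_force": force on a finger pad.
Only numpy, scipy, OpenCV 4.12 (cv2) and the standard library are available. Lean on these libraries where they do the work, as an engineer would, in place of code of your own. Each camera call takes 0.05 s, during which the arm holds its last target. There are 200 camera calls.

### The job

Pack up the nurse's kit after the home visit: put every instrument that lies on the table (thermometer, otoscope, inhaler, glucose meter; some may be missing) the right way round into its own foam pocket in the case and press it fully home, and hang the yellow waste pail by its handle on the double hook of the stand, hanging still and clear of the table. Leave the blood pressure monitor, the pill dispenser and the carton where they are.

Things in the scene. Friction and masses are not known exactly. Their poses are not given: they have to be found in the camera images.
- case: Red case, 284 x 202 mm, 22 mm high, fixed; origin: centre of its underside. Flush black foam has four yellow-bottomed pockets, each the outline of one instrument plus 2 mm all round, 14 mm deep (bottom z = 8 mm, foam top z = 22). In both long sides, beside the grip point, a foam lip stands in 3 mm: an instrument rests high on the lips until pressed down, with 5 to 15 N near its origin.
- otoscope: Otoscope, 30 mm thick, T-shaped: black handle x -62..20, y -14..14 mm; steel head x 20..58, y -22..22 mm. Origin on the underside on the handle's centre line; z up; grip across y at the origin.
- inhaler: Blue inhaler, 30 mm thick, L-shaped: main body x -43..43, y -17..17 mm; pale blue mouthpiece x -43..-17, y -45..-17 mm. Origin on the underside at the main body's centre; z up; grip across y at the origin.
- meter: Orange glucose meter, 26 mm thick: body x -45..35, y -28..28 mm; white nose x 35..55, y -14..14 mm. Origin on the underside; z up; grip across y at the origin.
- pail: Yellow open waste pail with red rim, 100 x 84 mm and 75 mm high, 180 g, with a rigid red arch handle; origin at the centre of its underside, z up. The handle's level top bar (10 mm thick, 80 mm clear between its uprights) runs along the pail's x, 130 mm above the underside.
- pail_bar (a point): Centre of the pail handle's top bar (on the bar's axis, 130 mm above the pail's underside); axes as the pail's.
- stand: Dark wooden stand with a double hook, fixed; origin on the table under the hook's root. Two blue prongs (8 mm thick, at y = -26 and 26 mm) reach along its own -x, lowest 58 mm out, rising to tips 98 mm out (top 198 mm above the table); crosspiece at the root up to 192 mm. The pail's bar lies across both prongs, along the stand's y; gripper fingers fit between the prongs.
- hook_seat (a point): Where the axis of the pail's bar comes to rest on the double hook: midway between the prongs, 58 mm out from the root, 179 mm above the table; axes as the stand's.
- bp_monitor: White blood pressure monitor, 105 x 130 x 50 mm, a bystander; origin at the centre of its underside.
- pill_box: White pill dispenser with blue windows, 55 x 100 x 110 mm, a bystander; origin at the centre of its underside.
- carton: White medicine carton with a blue band, 70 x 130 x 60 mm, a bystander; origin at the centre of its underside.
- thermometer: White and grey forehead thermometer, 32 mm thick, L-shaped: main body x -60..60, y -18..18 mm; grey head x 30..60, y 18..42 mm. Origin on the underside at the main body's centre; z up; grip across y at the origin. (Every instrument is a prism lying flat; seated, it stands at least 12 mm proud of the foam.)
- pocket_thermometer (a point): Bottom of the thermometer's pocket, where the thermometer's origin comes to lie when it is pressed home; axes as the case's, and the seated thermometer's axes point the same way.
- pocket_otoscope (a point): Bottom of the otoscope's pocket, where the otoscope's origin comes to lie when it is pressed home; axes as the case's, and the seated otoscope's axes point the same way.
- pocket_inhaler (a point): Bottom of the inhaler's pocket, where the inhaler's origin comes to lie when it is pressed home; axes as the case's, and the seated inhaler's axes point the same way.
- pocket_meter (a point): Bottom of the meter's pocket, where the meter's origin comes to lie when it is pressed home; axes as the case's, and the seated meter's axes point the same way.
There are look-alikes about, which are no part of the job. Leave any turquoise look-alike of the stand alone.

How it is judged:
By the outcome, as a careful person would: the job done as asked, in the order asked, and still so for the second after the job is handed in, with the robot touching nothing.
Of thermometer, otoscope, inhaler, meter only 3 to 4 are there at a start; the rules pass over those that are not, and their reading is None.
At some moment in a run one of thermometer, otoscope, inhaler, meter may be knocked a few centimetres aside while the robot is not near it.
It also fails if it takes over 210 s, if anything falls off the work surface, if the arm or the gripper's body presses on something with over 40 N, if the wrist force passes 120 N, or if a joint passes its speed limit or range.

## Working session

There is one attempt and no reset: what is moved stays moved. The work goes in short steps, Python scripts to look and compute and a tool call to move; the robot and the scene stay as the last step left them, time stands still between calls to the robot, and variables do not carry over. Pictures are saved under pics/ and viewed, at most 14 in all, crops included, and the job is handed in when it is done.

Besides the shell and the picture viewer there is one more tool, called after "Request:" as a command line: name --argument value ..., lists and objects as JSON in quotes. move_arm: Moves the arm, as the interface text tells. Its arguments: {"type":"object","properties":{"plan":{"type":"string"},"newtons":{"type":"number"}},"required":["plan"]}

```bash
mkdir -p pics; ls; python3 - <<'E'
from rig import arm
import cv2,numpy as np,pickle
np.set_printoptions(precision=3,suppress=True)
s=arm.sense();print(s,arm.pinch_z)
D={}
for n in("side","top"):
    d=arm.snapshot(n);D[n]=d
    cv2.imwrite(f"pics/{n}0.png",d["color"][:,:,::-1]);print(n,d["fov_y"],d["cx"],d["cy"],d["cam_to_world"])
pickle.dump(D,open("d0.pkl","wb"))
E
```

```text
pics
{'time': 0.0, 'qpos': array([-1.241,  0.478,  0.022,  1.556, -0.011,  1.109, -0.083]), 'joint_vel': array([ 0.   ,  0.   , -0.001,  0.001,  0.   , -0.002,  0.001]), 'joint_efforts': array([  0.001, -58.286,   1.535, -27.26 ,  -0.054,   0.017,   0.   ]), 'tool_pos': array([285.924, 610.793, 221.702]), 'tcp_rot': array([-3.14 ,  0.   ,  2.704]), 'ft_force': array([-0.485,  0.087,  0.54 ]), 'wrist_torque': array([0.047, 0.023, 0.007]), 'grasp_force': 0.0, 'grip_width': 1.000267819235952} 18.700000000000003
side 50.81884230970347 316.070806117121 230.63273352573347 [[   0.934   -0.23     0.274  198.6  ]
 [  -0.357   -0.564    0.744 -928.041]
 [  -0.017   -0.793   -0.609  931.776]
 [   0.       0.       0.       1.   ]]
top 42.927887634781676 316.5893039629535 231.2689424161153 [[   0.02    -0.986    0.163  290.558]
 [  -1.      -0.021   -0.002   17.874]
 [   0.005   -0.163   -0.987 1580.912]
 [   0.       0.       0.       1.   ]]
```

View pics/top0.png

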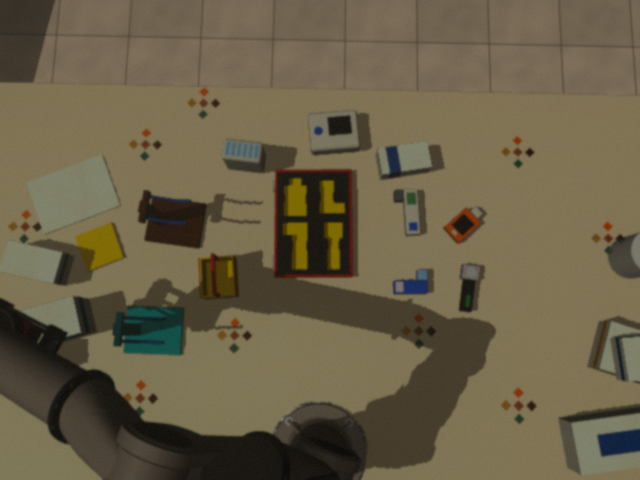

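View pics/side0.png

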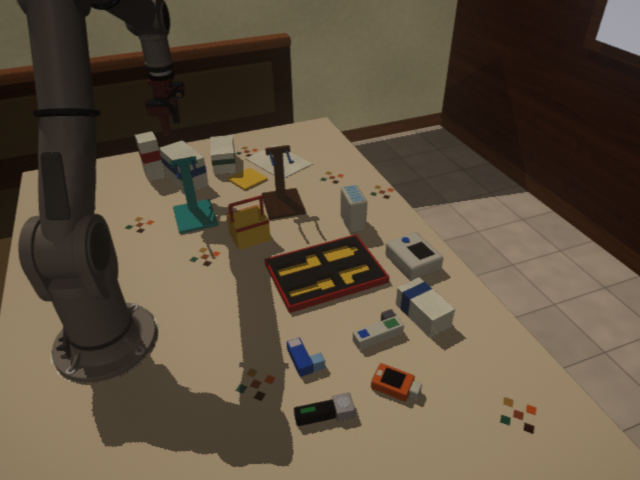

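Top view: case (314,223), thermometer (410,212), meter (463,224), otoscope (469,287), inhaler (411,286) and pail (218,277). The brown stand is at (175,220).
Possible mix-ups: the turquoise stand (150,330) for the stand, the flat yellow sheet (100,247) for the pail, and the white cartons at the left for instruments. The descriptions rule all of them out. I'll check close crops next.

```bash
cat > h.py <<'E'
import numpy as np,cv2,pickle
from scipy.spatial.transform import Rotation as Ro
np.set_printoptions(precision=2,suppress=True)
def f_(d): return 240/np.tan(np.radians(d["fov_y"])/2)
def cast(d,uv,z):
    "pixels -> world points on plane z"
    uv=np.atleast_2d(np.asarray(uv,float));T=d["cam_to_world"];f=f_(d)
    r=np.c_[(uv[:,0]-d["cx"])/f,(uv[:,1]-d["cy"])/f,np.ones(len(uv))]@T[:3,:3].T
    return T[:3,3]+r*((z-T[2,3])/r[:,2])[:,None]
def proj(d,P):
    T=d["cam_to_world"];p=(np.atleast_2d(P)-T[:3,3])@T[:3,:3];f=f_(d)
    return np.c_[p[:,0]/p[:,2]*f+d["cx"],p[:,1]/p[:,2]*f+d["cy"]]
def tri(d1,uv1,d2,uv2):
    A=[];b=[]
    for d,uv in((d1,uv1),(d2,uv2)):
        o=d["cam_to_world"][:3,3];r=cast(d,uv,0)[0]-o;r/=np.linalg.norm(r);M=np.eye(3)-np.outer(r,r);A.append(M);b.append(M@o)
    return np.linalg.lstsq(np.vstack(A),np.hstack(b),rcond=None)[0]
def wrist(arm,name=None):
    s=arm.sense();T=np.eye(4);T[:3,:3]=Ro.from_euler("xyz",s["tcp_rot"]).as_matrix();T[:3,3]=s["tool_pos"]
    d=arm.snapshot("wrist");d["cam_to_world"]=T@d["T_tool_cam"];d["s"]=s
    if name: cv2.imwrite(f"pics/{name}.png",d["color"][:,:,::-1]);pickle.dump(d,open(name+".pkl","wb"))
    return d
def delta(s,xy,z,yaw):
    "shift/turn in tool axes from measured pose to TCP target pointing down with yaw"
    R=Ro.from_euler("xyz",s["tcp_rot"]);t=R.inv().apply(np.array([*xy,z])-s["tool_pos"])
    w=(R.inv()*Ro.from_euler("xyz",[np.pi,0,yaw])).as_rotvec()
    return np.round(t/1000,4),np.round(w,4)
E
python3 - <<'E'
from h import *
D=pickle.load(open("d0.pkl","rb"));t=D["top"]
c=t["color"][:,:,::-1]
g=lambda c:(np.clip((c/255.)**.6,0,1)*255).astype(np.uint8)
a=cv2.resize(g(c)[160:320,270:500],None,fx=3.4,fy=3.4,interpolation=2);cv2.imwrite("pics/cropA.png",a)
b=cv2.resize(g(c)[180:360,105:275],None,fx=3.3,fy=3.3,interpolation=2)[:600];cv2.imwrite("pics/cropB.png",b)
for n,p,z in(("therm",(410,212),32),("meter",(463,224),26),("oto",(469,287),30),("inh",(411,286),30),("case",(314,223),22),("pail",(218,277),75),("standbase",(175,220),10),("turq",(150,330),10),("pill",(244,152),110),("bp",(333,132),50),("carton",(405,160),60)): print(n,cast(t,p,z)[0])
E
```

```text
therm [ 601.6  -225.48   32.  ]
meter [ 574.08 -363.64   26.  ]
oto [ 411.07 -374.89   30.  ]
inh [ 410.53 -227.49   30.  ]
case [569.18  22.26  22.  ]
pail [419.31 256.1   75.  ]
standbase [571.52 385.6   10.  ]
turq [286.75 432.44  10.  ]
pill [729.55 200.36 110.  ]
bp [806.65 -22.34  50.  ]
carton [ 732.26 -208.8    60.  ]
```

View pics/cropA.png

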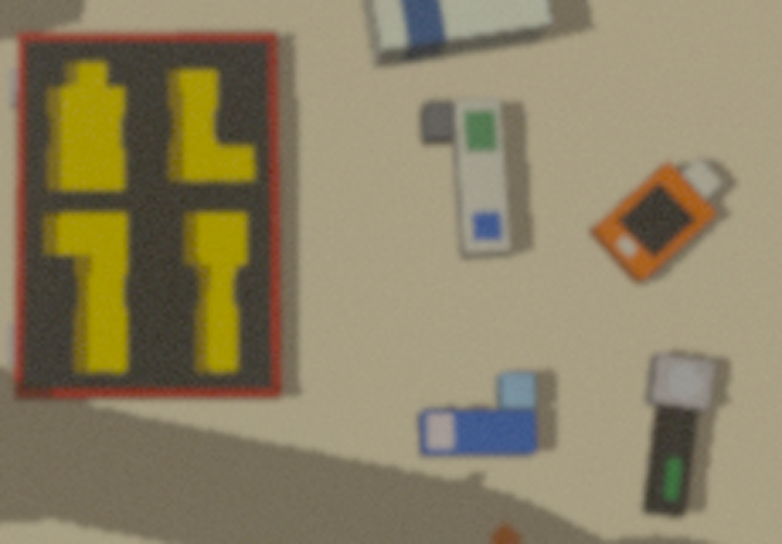

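View pics/cropB.png

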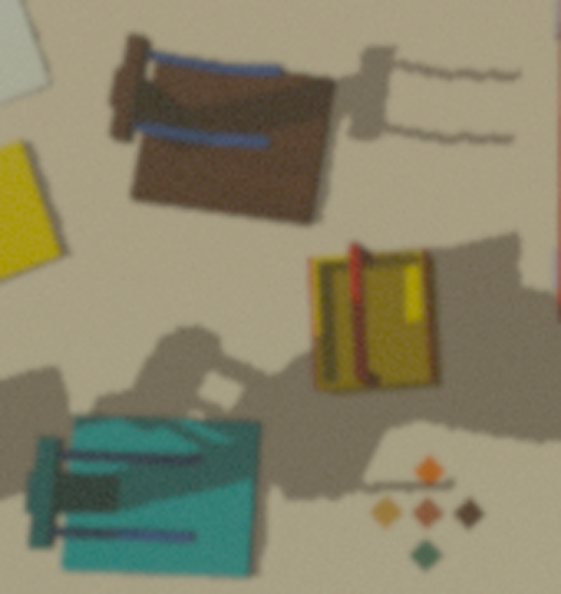

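```bash
python3 - <<'E'
from rig import arm
from h import *
d=wrist(arm,"w0");print(d["fov_y"],d["cx"],d["cy"],d["T_tool_cam"]);print(delta(d["s"],(500,22),350,0.))
E
```

```text
65.93338369837876 317.64528184612345 241.52136872380535 [[   0.     -0.96   -0.29   81.8 ]
 [   1.      0.      0.     -0.53]
 [  -0.     -0.29    0.96 -163.32]
 [   0.      0.      0.      1.  ]]
(array([-0.44, -0.44, -0.13]), array([-0. ,  0. ,  2.7]))
```

```bash
python3 - <<'E'
from rig import arm
from h import *
s=arm.sense();print(delta(s,(620,22),240,0.))
E
```

```text
(array([-0.55, -0.39, -0.02]), array([-0. ,  0. ,  2.7]))
```

Request:
move_arm --plan "0.0878 0 0 -0.06 0 0 0.15; 0.0878 -0.05 -0.04 -0.12 0 0 0.33; 0.0878 -0.55 -0.39 -0.12 0 0 2.7; 0.0878 -0.55 -0.39 -0.12 0 0 2.7; 0.0878 -0.55 -0.39 -0.12 0 0 2.7; 0.0878 -0.55 -0.39 -0.12 0 0 2.7; 0.0878 -0.55 -0.39 -0.12 0 0 2.7; 0.0878 -0.55 -0.39 -0.12 0 0 2.7; 0.0878 -0.55 -0.39 -0.12 0 0 2.7; 0.0878 -0.55 -0.39 -0.12 0 0 2.7; 0.0878 -0.55 -0.39 -0.12 0 0 2.7; 0.0878 -0.55 -0.39 -0.12 0 0 2.7" --newtons 20

```text
time: 1.65
tool_pos: [617.6, 26.8, 342.6]
tcp_rot: [-3.141, -0.0, 0.493]
ft_force: [1.2, 0.1, -0.2]
grip_width: 1.001
grasp_force: 0.0
```

```bash
sed -i 's/precision=2/precision=4/' h.py; python3 - <<'E'
from rig import arm
from h import *
s=arm.sense();print(s["tool_pos"],s["tcp_rot"],s["qpos"],delta(s,(620,22),240,0.))
E
```

```text
[617.5627  26.8231 342.5975] [-3.1412 -0.0003  0.4932] [-0.655   0.3431  0.6879  1.5774 -0.2239  1.3014 -1.0134] (array([-0.0002,  0.0054,  0.1026]), array([-0.0004, -0.0002,  0.4932]))
```

Request:
move_arm --plan "0.0878 0 0.0054 0.05 0 0 0.16; 0.0878 0 0.0054 0.1026 0 0 0.33; 0.0878 0 0.0054 0.1026 0 0 0.4932; 0.0878 0 0.0054 0.1026 0 0 0.4932; 0.0878 0 0.0054 0.1026 0 0 0.4932"

```text
time: 2.28
tool_pos: [620.0, 23.7, 240.6]
tcp_rot: [-3.141, -0.001, 0.009]
ft_force: [-0.0, 0.0, -0.0]
grip_width: 0.997
grasp_force: 0.0
```

```bash
python3 - <<'E'
from rig import arm
from h import *
d=wrist(arm,"w1");print(d["s"]["tool_pos"],d["s"]["tcp_rot"])
E
```

```text
[619.9717  23.7298 240.5666] [-3.1414 -0.0011  0.009 ]
```

View pics/w1.png

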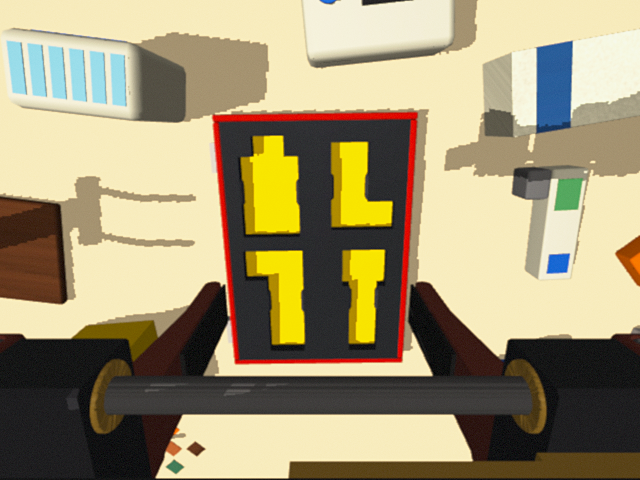

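The wrist view shows the case from (215,115) to (415,360) with four yellow pockets: meter (270,185), inhaler (360,185), thermometer (280,295) and otoscope (362,295). The gripper hides rows below about 375.

```bash
cat >> h.py <<'E'
def mask(d,lo,hi):
    return cv2.inRange(cv2.cvtColor(d["color"],cv2.COLOR_RGB2HSV),np.array(lo,np.uint8),np.array(hi,np.uint8))
def blobs(m,amin):
    return [c for c in cv2.findContours(m,cv2.RETR_EXTERNAL,cv2.CHAIN_APPROX_NONE)[0] if cv2.contourArea(c)>amin]
def rect(P):
    "centre, sizes (long, short), yaw of long side in (-pi/2,pi/2]"
    (c,wh,a)=cv2.minAreaRect(np.float32(P[:,:2]));a=np.radians(a)
    if wh[0]<wh[1]: wh=wh[::-1];a+=np.pi/2
    a=(a+np.pi/2)%np.pi-np.pi/2
    return np.array(c),wh,a
def case(d):
    m=mask(d,(0,150,60),(8,255,255))|mask(d,(172,150,60),(180,255,255))
    m=cv2.morphologyEx(m,cv2.MORPH_OPEN,np.ones((2,2)));m[380:]=0
    c=max(blobs(m,500),key=cv2.contourArea)
    return rect(cast(d,c[:,0],22))
E
python3 - <<'E'
from h import *
d=pickle.load(open("w1.pkl","rb"))
c,wh,a=case(d);print("case",c,wh,a)
m=mask(d,(22,150,120),(34,255,255));m[:,:210]=0;m[380:]=0
R=np.array([[np.cos(a),-np.sin(a)],[np.sin(a),np.cos(a)]])
for b in blobs(m,500):
    v=cv2.approxPolyDP(b,2.5,True)[:,0];print(np.c_[v,(cast(d,v,22)[:,:2]-c)@R,(cast(d,v,8)[:,:2]-c)@R].round(1).tolist())
E
```

```text
case [571.5182  24.2247] (283.3705139160156, 201.3426971435547) 0.022860947223673822
[[247.0, 251.0, 1.5, 76.5, -3.1, 79.4], [247.0, 274.0, -25.3, 78.3, -30.9, 81.3], [269.0, 276.0, -28.0, 54.0, -33.7, 56.1], [272.0, 343.0, -112.8, 54.9, -121.6, 57.0], [304.0, 343.0, -113.3, 17.2, -122.1, 17.9], [302.0, 251.0, 0.8, 16.6, -3.9, 17.3]]
[[383.0, 249.0, 1.9, -71.3, -2.6, -73.8], [343.0, 251.0, 0.2, -27.9, -4.4, -28.9], [342.0, 280.0, -33.8, -27.1, -39.7, -27.9], [347.0, 280.0, -33.9, -32.6, -39.8, -33.7], [352.0, 289.0, -44.8, -38.3, -51.2, -39.6], [349.0, 342.0, -112.6, -35.8, -121.4, -37.0], [374.0, 341.0, -111.6, -65.1, -120.4, -67.4], [376.0, 281.0, -35.5, -65.0, -41.4, -67.2], [383.0, 279.0, -33.2, -72.7, -39.1, -75.2]]
[[332.0, 142.0, 114.9, -16.2, 114.4, -16.7], [332.0, 226.0, 28.4, -16.0, 24.8, -16.5], [390.0, 225.0, 28.7, -77.7, 25.1, -80.5], [392.0, 202.0, 53.5, -78.7, 50.8, -81.5], [368.0, 201.0, 54.9, -53.7, 52.2, -55.5], [364.0, 196.0, 60.2, -49.4, 57.7, -51.1], [367.0, 142.0, 114.4, -51.1, 113.9, -52.9]]
[[253.0, 136.0, 121.6, 62.2, 121.4, 64.6], [253.0, 155.0, 103.3, 63.4, 102.4, 65.8], [241.0, 157.0, 101.4, 75.7, 100.5, 78.5], [246.0, 233.0, 21.8, 76.1, 18.0, 79.0], [299.0, 232.0, 22.2, 19.3, 18.4, 20.1], [297.0, 156.0, 101.7, 19.1, 100.8, 19.9], [283.0, 155.0, 102.9, 33.2, 102.0, 34.5], [281.0, 135.0, 122.2, 34.4, 122.1, 35.7]]
```

```bash
python3 - <<'E'
from rig import arm
from h import *
s=arm.sense();print(delta(s,(571,0),240,1.571))
E
```

```text
(array([-0.0492,  0.0233,  0.0006]), array([ 0.0007, -0.0013, -1.5626]))
```

Request:
move_arm --plan "0.0878 -0.049 0.0233 0 0 0 -0.18; 0.0878 -0.049 0.0233 0 0 0 -0.36; 0.0878 -0.049 0.0233 0 0 0 -1.562; 0.0878 -0.049 0.0233 0 0 0 -1.562; 0.0878 -0.049 0.0233 0 0 0 -1.562; 0.0878 -0.049 0.0233 0 0 0 -1.562; 0.0878 -0.049 0.0233 0 0 0 -1.562; 0.0878 -0.049 0.0233 0 0 0 -1.562; 0.0878 -0.049 0.0233 0 0 0 -1.562; 0.0878 -0.049 0.0233 0 0 0 -1.562; 0.0878 -0.049 0.0233 0 0 0 -1.562; 0.0878 -0.049 0.0233 0 0 0 -1.562"

```text
time: 3.82
tool_pos: [570.8, 0.1, 240.1]
tcp_rot: [3.141, -0.0, 1.567]
ft_force: [-0.1, 0.3, 0.5]
grip_width: 1.002
grasp_force: 0.0
```

```bash
python3 - <<'E'
from rig import arm
from h import *
d=wrist(arm,"w2");s=d["s"];print(s["tool_pos"],s["tcp_rot"])
c,wh,a=case(d);print("case",c,wh,a)
print(delta(s,(411,-230-10),240,1.571))
E
```

```text
[570.7726   0.0882 240.0977] [ 3.1413 -0.      1.5671]
case [573.5809  24.3641] (283.033203125, 201.61065673828125) 0.023433395780581012
(array([-0.2407, -0.1589,  0.    ]), array([ 0.0003, -0.    , -0.0039]))
```

Request:
move_arm --plan "0.0878 -0.03 -0.02 0 0 0 0; 0.0878 -0.08 -0.05 0 0 0 0; 0.0878 -0.2307 -0.159 0 0 0 0; 0.0878 -0.2307 -0.159 0 0 0 0; 0.0878 -0.2307 -0.159 0 0 0 0; 0.0878 -0.2307 -0.159 0 0 0 0; 0.0878 -0.2307 -0.159 0 0 0 0; 0.0878 -0.2307 -0.159 0 0 0 0"

```text
time: 4.88
tool_pos: [412.0, -228.8, 239.9]
tcp_rot: [-3.142, -0.0, 1.57]
ft_force: [0.1, -0.1, -0.0]
grip_width: 1.0
grasp_force: 0.0
```

```bash
python3 - <<'E'
t=open("h.py").read()
t=t.replace('d["cam_to_world"]=T@d["T_tool_cam"]','d["T_tool_cam"][:2,3]+=(0.96,-1.1);d["cam_to_world"]=T@d["T_tool_cam"]')
t+='''
CC=np.array([572.48,25.32]);CA=0.0231;RC=np.array([[np.cos(CA),-np.sin(CA)],[np.sin(CA),np.cos(CA)]])
PK={k:CC+RC@np.array(v) for k,v in dict(thermometer=(-60.4,36.7),otoscope=(-58,-51),inhaler=(69.9,-34.6),meter=(65,49)).items()}
'''
open("h.py","w").write(t)
E
python3 - <<'E'
from rig import arm
from h import *
print(PK)
d=wrist(arm,"w3");s=d["s"];print(s["tool_pos"],s["tcp_rot"])
E
```

```text
{'thermometer': array([511.2484,  60.6151]), 'otoscope': array([515.6735, -27.0061]), 'inhaler': array([643.1605,  -7.6562]), 'meter': array([636.3309,  75.8083])}
[ 412.0207 -228.7595  239.8606] [-3.1415 -0.0001  1.5704]
```

View pics/w3.png

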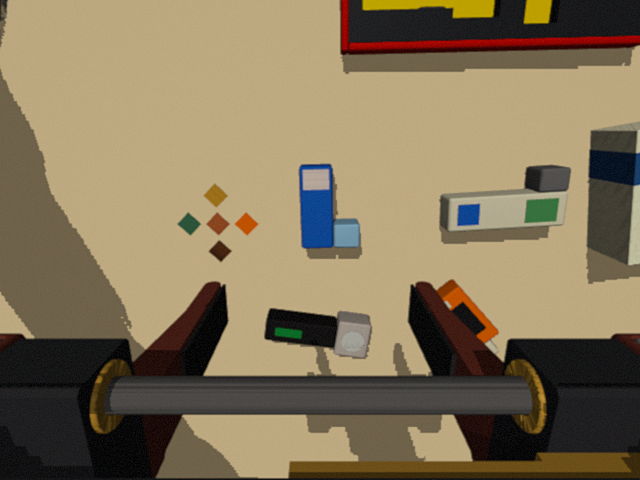

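Wrist view: inhaler at (316,205) with its mouthpiece at (346,233), so its yaw is about +90° as expected. The otoscope (318,333), thermometer (505,205) and meter (467,310) are visible too.

```bash
cat >> h.py <<'E'
def pose(d,c,h,yaw,xr,yr,lr,half=.5):
    """object pose from contour c at height h: xr,yr = x ranges of straight +y and -y sides (offsets yp,ym), lr=(x of -x end, y range).
    xr=((x1,x2),yp) yr=((x1,x2),ym) in object coords; returns xy, yaw, width check"""
    P=cast(d,c.reshape(-1,2),h)[:,:2];o=None
    R=lambda a:np.array([[np.cos(a),-np.sin(a)],[np.sin(a),np.cos(a)]])
    for it in range(5):
        Q=P@R(yaw)
        if o is None: o=np.array([Q[:,0].min()-lr[0],(Q[:,1].max()-xr[1]+Q[:,1].min()-yr[1])/2]) if it==0 else o
        q=Q-o;res=[]
        for ((x1,x2),y0),s in((xr,1),(yr,-1)):
            k=(q[:,0]>x1)&(q[:,0]<x2)&(abs(q[:,1]-y0)<7-it);res.append(np.polyfit(q[k,0],q[k,1],1) if k.sum()>8 else (0,y0))
        k=(q[:,1]>lr[1])&(q[:,1]<lr[2])&(abs(q[:,0]-lr[0])<7-it)
        dx=np.median(q[k,0])-half-lr[0];e=[np.polyval(r,0) for r in res]
        dy=(e[0]+e[1]-xr[1]-yr[1])/2
        w=np.array([xr[0][1]-xr[0][0],yr[0][1]-yr[0][0]])**1.5
        xy=R(yaw)@(o+[dx,dy]);yaw=yaw+np.arctan((res[0][0]*w[0]+res[1][0]*w[1])/w.sum());o=xy@R(yaw)
    return xy,yaw,e[0]-e[1],[r[0] for r in res],q.max(0)
E
python3 - <<'E'
from rig import arm
from h import *
d=pickle.load(open("w3.pkl","rb"))
m=mask(d,(95,60,40),(125,255,255));m[:, :280]=0;m[:,380:]=0;m[:140]=0;m[270:]=0
m=cv2.morphologyEx(m,cv2.MORPH_CLOSE,np.ones((5,5)))
c=max(blobs(m,300),key=cv2.contourArea)
print(cv2.boundingRect(c),pose(d,c,30,1.57,((-38,35),17),((-10,35),-17),(-43,-40,13)))
hsv=cv2.cvtColor(d["color"],cv2.COLOR_RGB2HSV)
for n,p in dict(table=(250,250),shadow=(320,400),ohandle=(310,320),ohead=(352,330),th=(500,212),thhead=(548,178),thside=(500,228),met=(455,298),metnose=(490,345),label=(316,180)).items(): print(n,hsv[p[1],p[0]])
E
```

```text
(299, 164, 61, 84) (array([ 422.2669, -223.1504]), np.float64(1.57), np.int64(34), [0, 0], array([42.736 , 31.1455]))
table [ 20  82 190]
shadow [30 24 74]
ohandle [126  55  23]
ohead [ 18  31 149]
th [ 22  49 181]
thhead [24 15 86]
thside [ 23  50 118]
met [ 13 255 189]
metnose [ 22  46 184]
label [ 13  39 178]
```

```bash
sed -i 's/def pose(d,c,h,yaw,xr,yr,lr,half=.5)/def pose(d,c,h,yaw,uv,xr,yr,lr,half=.5)/; s/^        if o is None.*$/        if o is None: o=cast(d,uv,h)[0,:2]@R(yaw)/; s/<7-it/<(10,6,4,3,3)[it]/g' h.py
cat > inh.py <<'E'
from h import *
def inh(d,box,uv,yaw):
    m=mask(d,(95,60,40),(125,255,255));x0,y0,x1,y1=box;k=np.zeros_like(m);k[y0:y1,x0:x1]=1;m*=k
    m=cv2.morphologyEx(m,cv2.MORPH_CLOSE,np.ones((5,5)));c=max(blobs(m,300),key=cv2.contourArea)
    return pose(d,c,30,yaw,uv,((-38,35),17),((-10,35),-17),(-43,-40,13))
E
python3 - <<'E'
from rig import arm
from inh import *
d=pickle.load(open("w3.pkl","rb"))
r=inh(d,(280,140,380,270),(316,205),1.57);print(r)
print(delta(arm.sense(),r[0],8,r[1]))
E
```

```text
(array([ 408.4954, -224.0156]), np.float64(1.5921115646610302), np.float64(32.08567780659695), [np.float64(0.0019011812642707655), np.float64(-0.003928158881443975)], array([43.5129, 16.6458]))
(array([ 0.0048, -0.0034,  0.2318]), array([-0.0002,  0.    , -0.0217]))
```

Request:
move_arm --plan "0.07 0.005 -0.0034 0.03 0 0 -0.0217; 0.07 0.005 -0.0034 0.08 0 0 -0.0217; 0.07 0.005 -0.0034 0.14 0 0 -0.0217; 0.07 0.005 -0.0034 0.18 0 0 -0.0217; 0.07 0.005 -0.0034 0.21 0 0 -0.0217; 0.07 0.005 -0.0034 0.223 0 0 -0.0217; 0.07 0.005 -0.0034 0.223 0 0 -0.0217; 0.03 0.005 -0.0034 0.223 0 0 -0.0217; 0.03 0.005 -0.0034 0.223 0 0 -0.0217; 0.03 0.005 -0.0034 0.223 0 0 -0.0217; 0.03 0.005 -0.0034 0.223 0 0 -0.0217" --newtons 40

```text
time: 6.3
tool_pos: [408.2, -225.2, 17.4]
tcp_rot: [3.14, 0.0, 1.589]
ft_force: [1.6, 1.0, 3.7]
grip_width: 0.384
grasp_force: 37.7
```

```bash
python3 - <<'E'
from rig import arm
from h import *
s=arm.sense();print(s["tool_pos"],s["tcp_rot"],s["grip_width"]*87.8,s["grasp_force"]);print(PK["inhaler"],delta(s,PK["inhaler"],130,CA))
E
```

```text
[ 408.2038 -225.2256   17.3842] [3.1402 0.0004 1.5893] 33.698204330217074 37.68665671348572
[643.1605  -7.6562] (array([ 0.2131,  0.2391, -0.1124]), array([ 0.0014, -0.0008,  1.5662]))
```

Request:
move_arm --plan "0.03 0 0 -0.03 0 0 0; 0.03 0 0 -0.08 0 0 0; 0.03 0.03 0.03 -0.11 0 0 0.17; 0.03 0.07 0.07 -0.112 0 0 0.34; 0.03 0.2131 0.2379 -0.1124 0.0014 -0.0008 1.5662; 0.03 0.2131 0.2379 -0.1124 0.0014 -0.0008 1.5662; 0.03 0.2131 0.2379 -0.1124 0.0014 -0.0008 1.5662; 0.03 0.2131 0.2379 -0.1124 0.0014 -0.0008 1.5662; 0.03 0.2131 0.2379 -0.1124 0.0014 -0.0008 1.5662; 0.03 0.2131 0.2379 -0.1124 0.0014 -0.0008 1.5662; 0.03 0.2131 0.2379 -0.1124 0.0014 -0.0008 1.5662; 0.03 0.2131 0.2379 -0.1124 0.0014 -0.0008 1.5662"

```text
time: 7.8
tool_pos: [641.1, -7.4, 128.9]
tcp_rot: [3.142, 0.002, 0.024]
ft_force: [-0.8, 0.6, -1.3]
grip_width: 0.388
grasp_force: 40.0
```

```bash
python3 - <<'E'
from rig import arm
from h import *
d=wrist(arm,"w4");s=d["s"];print(s["tool_pos"],s["tcp_rot"],s["grip_width"]*87.8,s["grasp_force"]);print(delta(s,PK["inhaler"]-[1.2,0],60,CA))
E
```

```text
[641.1153  -7.4311 128.897 ] [3.1415 0.0024 0.0243] 34.109828636598856 39.99978303909302
(array([0.001 , 0.0002, 0.0689]), array([0.    , 0.0024, 0.0012]))
```

View pics/w4.png

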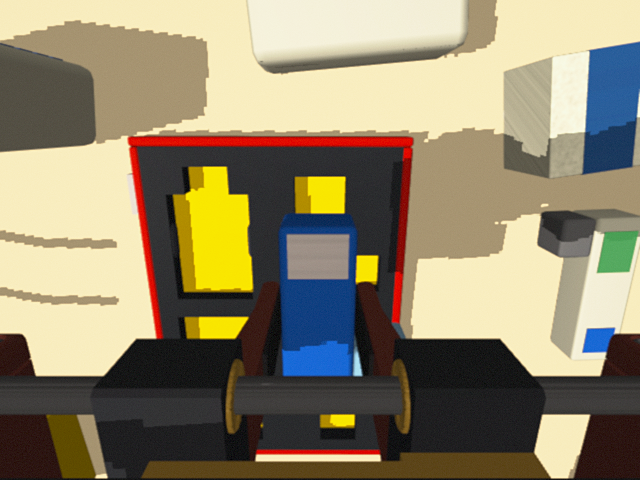

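The inhaler is held squarely at columns 281–355, and its pocket shows ahead at (320,195) and (367,268). Lowering it now.

Request:
move_arm --plan "0.03 0.0008 0 0.02 0 0.0024 0.0012; 0.03 0.0008 0 0.045 0 0.0024 0.0012; 0.03 0.0008 0 0.07 0 0.0024 0.0012; 0.03 0.0008 0 0.08 0 0.0024 0.0012; 0.03 0.0008 0 0.08 0 0.0024 0.0012; 0.03 0.0008 0 0.08 0 0.0024 0.0012"

```text
time: 8.6
tool_pos: [642.7, -7.9, 50.0]
tcp_rot: [-3.141, -0.002, 0.022]
ft_force: [0.2, -0.9, -0.6]
grip_width: 0.385
grasp_force: 40.0
```

```bash
python3 - <<'E'
from rig import arm
from h import *
s=arm.sense();print(s["tool_pos"],s["tcp_rot"],s["ft_force"]);print(delta(s,PK["inhaler"]-[1.2,0],25.5,CA))
E
```

```text
[642.7251  -7.8514  50.0404] [-3.1413 -0.0022  0.0218] [ 0.1767 -0.943  -0.5701]
(array([-0.0008, -0.0002,  0.0245]), array([-0.0003, -0.0022, -0.0013]))
```

Request:
move_arm --plan "0.03 -0.0005 0 0.006 0 -0.001 0; 0.03 -0.0005 0 0.01 0 -0.001 0; 0.03 -0.0005 0 0.014 0 -0.001 0; 0.03 -0.0005 0 0.014 0 -0.001 0"

```text
time: 9.1
tool_pos: [643.3, -7.4, 36.5]
tcp_rot: [-3.141, -0.003, 0.022]
ft_force: [1.8, 1.5, 6.8]
grip_width: 0.382
grasp_force: 40.0
```

Request:
move_arm --plan "0.03 0 0 0.003 0 0 0; 0.03 0 0 0.006 0 0 0; 0.03 0 0 0.006 0 0 0"

```text
time: 9.48
tool_pos: [645.2, -7.5, 31.5]
tcp_rot: [-3.141, -0.007, 0.022]
ft_force: [4.7, 0.7, 7.7]
grip_width: 0.382
grasp_force: 40.0
```

Request:
move_arm --plan "0.03 0 0 0.003 0 0 0; 0.03 0 0 0.006 0 0 0; 0.03 0 0 0.006 0 0 0"

```text
time: 9.85
tool_pos: [645.9, -7.5, 30.0]
tcp_rot: [-3.138, -0.008, 0.022]
ft_force: [-7.7, 5.1, 44.3]
grip_width: 0.383
grasp_force: 40.1
```

```bash
python3 - <<'E'
from rig import arm
from h import *
d=wrist(arm,"w5");s=d["s"];print(s["tool_pos"],s["tcp_rot"],s["ft_force"],s["wrist_torque"])
E
```

```text
[645.9337  -7.5119  29.9656] [-3.1378 -0.0083  0.0217] [-7.7339  5.0756 44.2791] [1.1482 2.3284 0.0119]
```

View pics/w5.png

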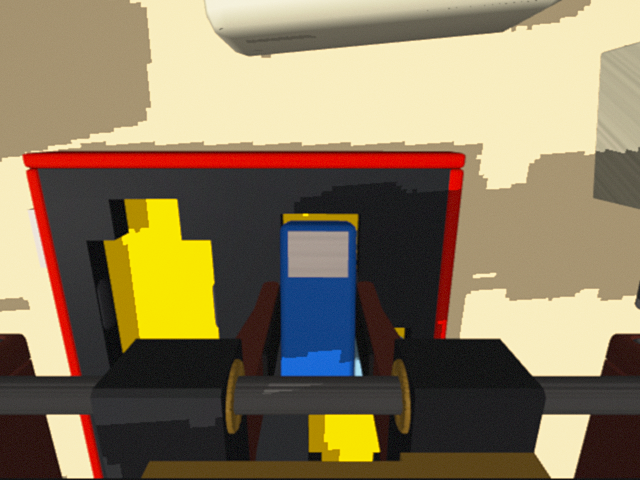

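```bash
python3 - <<'E'
from h import *
d=pickle.load(open("w5.pkl","rb"))
print("pocket +x edge z22",cast(d,(320,213),22),"obj end face bottom z~12",cast(d,(320,222),12),cast(d,(320,222),22),"top face end",cast(d,(320,230.5),42.5))
print("pocket corners z22",cast(d,[(283,213),(358,213)],22))
im=d["color"][195:300,250:400,::-1];cv2.imwrite("pics/w5c.png",cv2.resize(im,None,fx=5,fy=5,interpolation=cv2.INTER_CUBIC))
E
```

```text
pocket +x edge z22 [[687.8284  -6.2657  22.    ]] obj end face bottom z~12 [[681.0579  -6.4395  12.    ]] [[683.4511  -6.3721  22.    ]] top face end [[684.6653  -6.3236  42.5   ]]
pocket corners z22 [[687.4144  11.2687  22.    ]
 [688.253  -24.2547  22.    ]]
```

View pics/w5c.png

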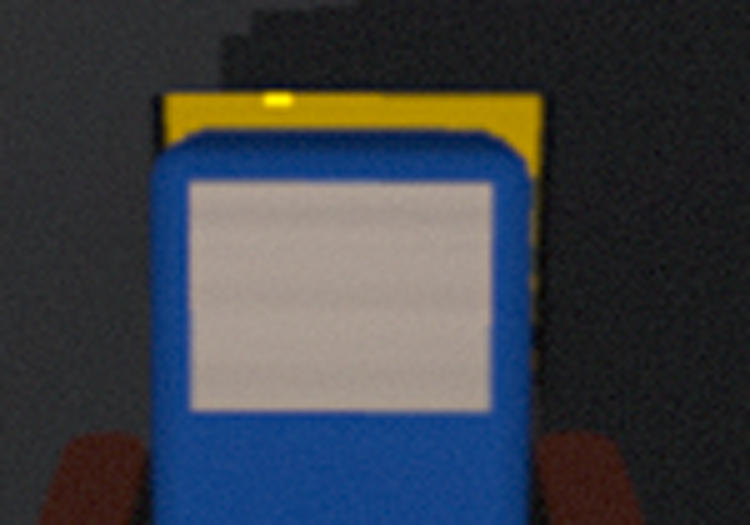

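The crop shows the inhaler tipped. Its -x end is caught on the foam edge, with a 4–6 mm gap at the +x end (rows 213–222) and a gap only on the right side. I'll lift slightly, let it settle and re-measure.

Request:
move_arm --plan "0.03 0 0 -0.008 0 0 0; 0.03 0 0 -0.014 0 0 0; 0.03 0 0 -0.018 0 0 0; 0.03 0 0 -0.018 0 0 0; 0.03 0 0 -0.018 0 0 0; 0.03 0 0 -0.018 0 0 0; 0.03 0 0 -0.018 0 0 0; 0.03 0 0 -0.018 0 0 0"

```text
time: 10.9
tool_pos: [641.7, -7.6, 41.3]
tcp_rot: [-3.141, 0.0, 0.022]
ft_force: [-1.0, -1.1, -1.2]
grip_width: 0.383
grasp_force: 40.0
```

```bash
python3 - <<'E'
from rig import arm
from h import *
d=wrist(arm,"w6");s=d["s"];print(s["tool_pos"],s["tcp_rot"],s["ft_force"],s["qpos"])
def prof(a):
    out=[];p=None
    for i,v in enumerate(a):
        h,S,V=cv2.cvtColor(np.uint8([[v]]),cv2.COLOR_RGB2HSV)[0,0]
        k="Y" if 20<=h<=36 and S>150 and V>80 else "B" if 95<=h<=125 and S>90 and V>60 else "b" if 95<=h<=125 and S>90 else "L" if V>120 and S<90 else "r" if (h<9 or h>171) and S>150 and V>100 else "k" if V<60 else "."
        if k!=p: out.append((i,k));p=k
    return out
c=d["color"]
for col in(300,320,340): print(col,prof(c[130:370,col]))
for r in(200,205,210,215,220,250,270): print(r,prof(c[r,200:440]))
E
```

```text
[641.6716  -7.6432  41.2775] [-3.1412  0.0001  0.0218] [-0.977  -1.1475 -1.2321] [-0.6208  0.7904  0.7917  1.8071 -0.7285  0.8632 -1.0252]
300 [(0, 'L'), (10, '.'), (11, 'r'), (27, '.'), (28, 'k'), (70, 'Y'), (90, '.'), (91, 'B'), (101, 'L'), (147, 'B')]
320 [(0, 'L'), (10, '.'), (11, 'r'), (27, '.'), (28, 'k'), (68, 'b'), (69, '.'), (70, 'Y'), (90, '.'), (91, 'B'), (101, 'L'), (147, 'B')]
340 [(0, 'L'), (10, '.'), (11, 'r'), (27, '.'), (28, 'k'), (70, 'Y'), (90, '.'), (91, 'B'), (101, 'L'), (147, 'B')]
200 [(0, 'k'), (84, '.'), (85, 'Y'), (156, 'k'), (239, '.')]
205 [(0, 'k'), (84, 'Y'), (156, '.'), (157, 'k'), (158, 'b'), (159, 'k'), (239, 'r')]
210 [(0, 'k'), (84, 'Y'), (156, '.'), (157, 'k'), (238, '.'), (239, 'r')]
215 [(0, 'k'), (84, '.'), (85, 'Y'), (156, 'k'), (238, 'r')]
220 [(0, 'k'), (84, '.'), (85, 'Y'), (90, '.'), (103, 'Y'), (108, '.'), (147, 'Y'), (156, 'k'), (157, 'b'), (158, 'k'), (237, '.'), (238, 'r')]
250 [(0, 'Y'), (19, 'k'), (79, 'b'), (80, 'B'), (88, 'L'), (149, 'B'), (157, 'k'), (234, '.'), (235, 'r')]
270 [(0, 'Y'), (18, '.'), (19, 'k'), (80, 'B'), (88, 'L'), (148, 'B'), (156, 'b'), (157, 'k'), (232, '.'), (233, 'r')]
```

```bash
python3 - <<'E'
from rig import arm
from h import *
s=arm.sense();print(delta(s,(520,-130),100,CA))
E
python3 - <<'E'
t=open("h.py").read()
a=t.index("def pose(")
t=t[:a]+'''def pose(d,c,h,yaw,uv,yp,ym,xm,xp):
    """object pose from its contour c cast at height h. Straight edges in object coords: yp=(y,x1,x2), ym=(y,x1,x2), xm=(x,y1,y2), xp=(x,y1,y2);
    uv = pixel near the origin. returns xy,yaw,measured width and length (about 1 mm short is normal)"""
    P=cast(d,c.reshape(-1,2),h)[:,:2];R=lambda a:np.array([[np.cos(a),-np.sin(a)],[np.sin(a),np.cos(a)]])
    xy=cast(d,uv,h)[0,:2]
    for tol in(12,8,5,4,3,3):
        q=(P-xy)@R(yaw);F=[];
        for (v,a,b),i in((yp,0),(ym,0),(xm,1),(xp,1)):
            k=(q[:,i]>a)&(q[:,i]<b)&(abs(q[:,1-i]-v)<tol);F.append((np.polyfit(q[k,i],q[k,1-i],1) if k.sum()>8 else np.array([0,v])))
        w=np.array([yp[2]-yp[1],ym[2]-ym[1]])**2.
        dy=(F[0][1]+F[1][1]-yp[0]-ym[0])/2
        dx=(np.polyval(F[2],np.mean(xm[1:]))+np.polyval(F[3],np.mean(xp[1:]))-xm[0]-xp[0])/2
        xy=xy+R(yaw)@[dx,dy];yaw=yaw+(F[0][0]*w[0]+F[1][0]*w[1])/w.sum()
    return xy,yaw,F[0][1]-F[1][1],F[3][1]-F[2][1],[f[0] for f in F]
SH=dict(thermometer=(32,(18,-55,25),(-18,-55,55),(-60,-14,14),(60,-14,38)),
 otoscope=(30,(14,-57,14),(-14,-57,14),(-62,-10,10),(58,-18,18)),
 inhaler=(30,(17,-38,38),(-17,-11,38),(-43,-40,13),(43,-13,13)),
 meter=(26,(28,-40,30),(-28,-40,30),(-45,-24,24),(55,-10,10)))
def find(d,name,m,uv,yaw):
    m=cv2.morphologyEx(m,cv2.MORPH_CLOSE,np.ones((5,5)));h,*e=SH[name]
    c=min(blobs(m,300),key=lambda c:-cv2.pointPolygonTest(c,tuple(map(float,uv)),True))
    return pose(d,c,h,yaw,uv,*e)
'''
open("h.py","w").write(t+'''
CC=np.array([572.48,25.32]);CA=0.0231;RC=np.array([[np.cos(CA),-np.sin(CA)],[np.sin(CA),np.cos(CA)]])
PK={k:CC+RC@np.array(v) for k,v in dict(thermometer=(-60.4,36.7),otoscope=(-58,-51),inhaler=(69.9,-34.6),meter=(65,49)).items()}
''')
E
```

```text
(array([-0.1243,  0.1197, -0.0587]), array([-0.0004,  0.    , -0.0012]))
```

Request:
move_arm --plan "0.03 0 0 -0.03 0 0 0; 0.03 0 0 -0.06 0 0 0; 0.03 -0.06 0.06 -0.06 0 0 0; 0.03 -0.1 0.1 -0.06 0 0 0; 0.03 -0.1243 0.1197 -0.06 0 0 0; 0.03 -0.1243 0.1197 -0.03 0 0 0; 0.03 -0.1243 0.1197 -0.005 0 0 0; 0.03 -0.1243 0.1197 0.01 0 0 0; 0.03 -0.1243 0.1197 0.018 0 0 0; 0.03 -0.1243 0.1197 0.022 0 0 0; 0.03 -0.1243 0.1197 0.024 0 0 0; 0.03 -0.1243 0.1197 0.024 0 0 0" --newtons 12

```text
time: 12.45
tool_pos: [520.3, -130.3, 17.7]
tcp_rot: [-3.142, -0.001, 0.022]
ft_force: [-0.5, 0.6, -1.7]
grip_width: 0.39
grasp_force: 12.0
```

Request:
move_arm --plan "0.07 0 0 0 0 0 0; 0.07 0 0 0 0 0 0; 0.07 -0.05 0 -0.06 0 0 0; 0.07 -0.08 0 -0.12 0 0 0; 0.07 -0.082 0 -0.18 0 0 0; 0.07 -0.082 0 -0.222 0 0 0; 0.07 -0.082 0 -0.222 0 0 0; 0.07 -0.082 0 -0.222 0 0 0; 0.07 -0.082 0 -0.222 0 0 0; 0.07 -0.082 0 -0.222 0 0 0"

```text
time: 13.7
tool_pos: [437.3, -132.3, 238.4]
tcp_rot: [3.141, 0.002, 0.02]
ft_force: [-0.0, -0.8, -0.6]
grip_width: 0.799
grasp_force: 0.0
```

```bash
python3 - <<'E'
from rig import arm
from h import *
d=wrist(arm,"w7");s=d["s"];print(s["tool_pos"],s["tcp_rot"],s["joint_vel"].round(4))
m=mask(d,(95,60,40),(125,255,255))
for b in blobs(m,300): print(cv2.boundingRect(b),cast(d,np.mean(b[:,0],0),30))
E
```

```text
[ 437.2623 -132.339   238.4489] [3.1411 0.0021 0.0205] [-0.0059 -0.0038  0.0054 -0.0049  0.0015  0.0008 -0.0013]
(297, 91, 64, 104) [[ 500.9768 -142.2261   30.    ]]
(418, 62, 25, 27) [[ 566.1675 -231.9407   30.    ]]
```

```bash
python3 - <<'E'
from rig import arm
from h import *
d=pickle.load(open("w7.pkl","rb"));m=mask(d,(95,60,40),(125,255,255))
print(find(d,"inhaler",m,(315,143),0.02))
b=blobs(m,300)[0];v=cv2.approxPolyDP(b,2,True)[:,0];print(v.tolist())
E
```

```text
(array([ 506.7018, -136.7045]), np.float64(-0.2962024275848397), np.float64(32.16022886456268), np.float64(83.95158715612837), [np.float64(-0.0008625457627054988), np.float64(0.0020750020875359185), np.float64(-0.009296529111154974), np.float64(-0.01168176966925756)])
[[324, 91], [297, 176], [322, 185], [328, 184], [332, 188], [352, 194], [360, 172], [337, 163], [336, 159], [355, 102]]
```

```bash
python3 - <<'E'
from rig import arm
from h import *
print(delta(arm.sense(),(506.7,-136.7),17,-0.2962))
E
```

```text
(array([0.0696, 0.0056, 0.2215]), array([0.0008, 0.0017, 0.3167]))
```

Request:
move_arm --plan "0.07 0.06 0.0056 0.02 0 0.001 0.16; 0.07 0.0696 0.0056 0.06 0 0.001 0.3167; 0.07 0.0696 0.0056 0.12 0 0.001 0.3167; 0.07 0.0696 0.0056 0.17 0 0.001 0.3167; 0.07 0.0696 0.0056 0.2 0 0.001 0.3167; 0.07 0.0696 0.0056 0.215 0 0.001 0.3167; 0.07 0.0696 0.0056 0.2215 0 0.001 0.3167; 0.07 0.0696 0.0056 0.2215 0 0.001 0.3167; 0.07 0.0696 0.0056 0.2215 0 0.001 0.3167; 0.07 0.0696 0.0056 0.2215 0 0.001 0.3167"

```text
time: 15.0
tool_pos: [508.4, -135.8, 18.5]
tcp_rot: [-3.141, -0.002, -0.295]
ft_force: [0.1, 0.3, 0.1]
grip_width: 0.797
grasp_force: 0.0
```

```bash
python3 - <<'E'
from rig import arm
from h import *
s=arm.sense();print(s["tool_pos"],s["tcp_rot"],delta(s,(506.7,-136.7),17,-0.2962))
E
```

```text
[ 508.3785 -135.8001   18.5273] [-3.1406 -0.0023 -0.2945] (array([-0.0013,  0.0013,  0.0015]), array([-0.001 , -0.0023,  0.0017]))
```

Request:
move_arm --plan "0.07 -0.0013 0.0013 0.0015 0 -0.0023 0.0017; 0.07 -0.0013 0.0013 0.0015 0 -0.0023 0.0017; 0.07 -0.0013 0.0013 0.0015 0 -0.0023 0.0017; 0.03 -0.0013 0.0013 0.0015 0 -0.0023 0.0017; 0.03 -0.0013 0.0013 0.0015 0 -0.0023 0.0017; 0.03 -0.0013 0.0013 0.0015 0 -0.0023 0.0017; 0.03 -0.0013 0.0013 0.0015 0 -0.0023 0.0017; 0.03 -0.0013 0.0013 0.0015 0 -0.0023 0.0017" --newtons 50

```text
time: 16.0
tool_pos: [506.1, -136.8, 16.3]
tcp_rot: [-3.141, 0.001, -0.297]
ft_force: [-0.4, 0.2, -0.5]
grip_width: 0.383
grasp_force: 50.0
```

```bash
python3 - <<'E'
from rig import arm
from h import *
s=arm.sense();print(s["tool_pos"],s["tcp_rot"],s["grasp_force"]);print(((s["tool_pos"][:2]-[506.7,-136.7])@np.array([np.cos(-.296),np.sin(-.296)])))
print(delta(s,PK["inhaler"],60,CA))
E
```

```text
[ 506.0951 -136.7625   16.2769] [-3.1412  0.0014 -0.2966] 49.999998807907104
-0.5603225238870905
(array([ 0.0933, -0.1635, -0.0438]), array([-0.0007,  0.0014, -0.3197]))
```

Request:
move_arm --plan "0.03 0 0 -0.02 0 0 0; 0.03 0 0 -0.044 0 0 0; 0.03 0.03 -0.05 -0.044 0 0 -0.16; 0.03 0.06 -0.1 -0.044 0 0 -0.3197; 0.03 0.085 -0.15 -0.044 0 0 -0.3197; 0.03 0.0933 -0.1635 -0.044 0 0.0014 -0.3197; 0.03 0.0933 -0.1635 -0.044 0 0.0014 -0.3197; 0.03 0.0933 -0.1635 -0.044 0 0.0014 -0.3197; 0.03 0.0933 -0.1635 -0.044 0 0.0014 -0.3197; 0.03 0.0933 -0.1635 -0.044 0 0.0014 -0.3197; 0.03 0.0933 -0.1635 -0.044 0 0.0014 -0.3197"

```text
time: 17.38
tool_pos: [643.0, -8.1, 60.4]
tcp_rot: [-3.141, -0.0, 0.022]
ft_force: [0.1, -0.3, -0.1]
grip_width: 0.379
grasp_force: 50.0
```

```bash
python3 - <<'E'
from rig import arm
from h import *
d=wrist(arm,"w8");s=d["s"];print(s["tool_pos"],s["tcp_rot"],s["joint_vel"]);print(delta(s,PK["inhaler"]-[.56,0],41,CA))
c=d["color"];hsv=cv2.cvtColor(c,cv2.COLOR_RGB2HSV)
print(hsv[190:245:2,320].tolist())
E
```

```text
[643.0101  -8.0653  60.3628] [-3.1408 -0.0002  0.0225] [-0.0024  0.0015 -0.003  -0.0045  0.0011  0.0011 -0.    ]
(array([-0.0004, -0.0004,  0.0194]), array([-0.0008, -0.0002, -0.0006]))
[[98, 20, 50], [130, 17, 44], [122, 71, 50], [25, 255, 186], [28, 255, 252], [28, 255, 249], [28, 255, 249], [28, 255, 249], [28, 255, 254], [24, 155, 160], [108, 243, 85], [107, 227, 83], [107, 219, 86], [108, 223, 87], [108, 212, 90], [107, 225, 92], [108, 220, 116], [107, 218, 123], [107, 225, 127], [113, 95, 121], [14, 44, 157], [12, 36, 154], [14, 39, 149], [10, 35, 153], [12, 36, 154], [13, 37, 159], [11, 39, 156], [13, 37, 158]]
```

```bash
python3 - <<'E'
from h import *
d=pickle.load(open("w8.pkl","rb"))
print(cast(d,(320,195.5),22),cast(d,(320,208.7),44),cast(d,(320,222),74))
E
```

```text
[[687.9618  -6.8539  22.    ]] [[685.211   -6.8376  44.    ]] [[685.8827  -6.7042  74.    ]]
```

Request:
move_arm --plan "0.03 0.0002 0 0.01 0 0 0; 0.03 0.0002 0 0.018 0 0 0; 0.03 0.0002 0 0.022 0 0 0; 0.03 0.0002 0 0.025 0 0 0; 0.03 0.0002 0 0.025 0 0 0; 0.03 0.0002 0 0.025 0 0 0"

```text
time: 18.18
tool_pos: [643.4, -7.8, 35.4]
tcp_rot: [-3.141, -0.0, 0.023]
ft_force: [-0.3, -0.1, -0.5]
grip_width: 0.385
grasp_force: 50.0
```

Request:
move_arm --plan "0.03 0 0 0.002 0 0 0; 0.03 0 0 0.004 0 0 0; 0.03 0 0 0.006 0 0 0; 0.03 0 0 0.006 0 0 0; 0.03 0 0 0.006 0 0 0"

```text
time: 18.8
tool_pos: [643.4, -7.8, 29.1]
tcp_rot: [-3.141, -0.0, 0.023]
ft_force: [0.3, -1.7, -2.1]
grip_width: 0.381
grasp_force: 50.0
```

Request:
move_arm --plan "0.03 0 0 0.002 0 0 0; 0.03 0 0 0.004 0 0 0; 0.03 0 0 0.005 0 0 0; 0.03 0 0 0.0055 0 0 0; 0.03 0 0 0.0055 0 0 0"

```text
time: 19.42
tool_pos: [643.4, -7.7, 24.3]
tcp_rot: [-3.14, -0.0, 0.023]
ft_force: [-1.3, -1.0, 5.6]
grip_width: 0.383
grasp_force: 50.0
```

Request:
move_arm --plan "0.03 0 0 0.001 0 0 0; 0.03 0 0 0.0015 0 0 0; 0.03 0 0 0.0015 0 0 0; 0.03 0 0 0.0015 0 0 0"

```text
time: 19.92
tool_pos: [643.4, -7.7, 24.3]
tcp_rot: [-3.139, -0.0, 0.023]
ft_force: [-6.5, -0.1, 18.0]
grip_width: 0.387
grasp_force: 50.0
```

Inhaler seated: the TCP stopped at 24.3 mm with 18 N, which puts the underside at 8 mm. Now the thermometer.

Request:
move_arm --plan "0.05 0 0 0 0 0 0; 0.05 0 0 0 0 0 0; 0.05 0 0 -0.03 0 0 0; 0.05 0 0 -0.09 0 0 0; 0.0878 -0.03 0.05 -0.15 0 0 0; 0.0878 -0.07 0.11 -0.2157 0 0 0; 0.0878 -0.128 0.2144 -0.2157 0 0 -0.037; 0.0878 -0.128 0.2144 -0.2157 0 0 -0.037; 0.0878 -0.128 0.2144 -0.2157 0 0 -0.037; 0.0878 -0.128 0.2144 -0.2157 0 0 -0.037; 0.0878 -0.128 0.2144 -0.2157 0 0 -0.037; 0.0878 -0.128 0.2144 -0.2157 0 0 -0.037"

```text
time: 21.42
tool_pos: [521.2, -223.2, 237.1]
tcp_rot: [-3.14, 0.001, 0.063]
ft_force: [0.1, 0.1, -0.7]
grip_width: 1.002
grasp_force: 0.0
```

Request:
move_arm --plan "0.0878 0 0 0 0 0 0; 0.0878 0 0 0 0 0 0; 0.0878 0 0 0 0 0 0; 0.0878 0 0 0 0 0 0"

```text
time: 21.92
tool_pos: [520.4, -225.1, 237.7]
tcp_rot: [-3.141, -0.0, 0.06]
ft_force: [0.5, -0.4, 0.1]
grip_width: 1.002
grasp_force: 0.0
```

```bash
python3 - <<'E'
from rig import arm
from h import *
d=wrist(arm,"w9");s=d["s"];print(s["tool_pos"],s["tcp_rot"],s["joint_vel"])
hsv=cv2.cvtColor(d["color"],cv2.COLOR_RGB2HSV)
u=proj(d,[[601,-225,32]])[0].astype(int);print(u)
print(hsv[u[1],u[0]-60:u[0]+60:4].tolist());print(hsv[u[1]-90:u[1]+90:6,u[0]+0].tolist())
E
```

```text
[ 520.3949 -225.0654  237.746 ] [-3.1409 -0.0002  0.0602] [-0.0007 -0.0004 -0.0002  0.0009 -0.0011  0.0007  0.0008]
[324 128]
[[21, 82, 221], [20, 80, 221], [21, 80, 223], [21, 82, 222], [20, 78, 221], [20, 80, 220], [20, 79, 222], [21, 80, 221], [21, 78, 222], [20, 82, 222], [21, 82, 222], [21, 79, 224], [24, 49, 217], [24, 48, 217], [23, 46, 217], [23, 45, 215], [23, 46, 214], [25, 48, 214], [24, 46, 212], [21, 45, 214], [24, 48, 211], [19, 82, 121], [21, 82, 130], [20, 82, 133], [19, 86, 133], [20, 83, 132], [20, 83, 209], [21, 80, 223], [20, 79, 222], [21, 79, 222]]
[[21, 78, 221], [21, 80, 220], [21, 81, 220], [25, 46, 189], [24, 45, 217], [63, 126, 144], [63, 119, 146], [64, 117, 146], [63, 121, 145], [64, 127, 143], [64, 122, 142], [26, 47, 205], [23, 48, 218], [23, 48, 214], [24, 45, 216], [23, 45, 215], [24, 45, 214], [24, 46, 214], [23, 45, 215], [23, 48, 217], [106, 247, 169], [107, 236, 171], [108, 220, 176], [107, 240, 171], [24, 46, 214], [20, 82, 223], [21, 80, 222], [21, 80, 222], [21, 78, 222], [21, 81, 221]]
```

View pics/w9.png

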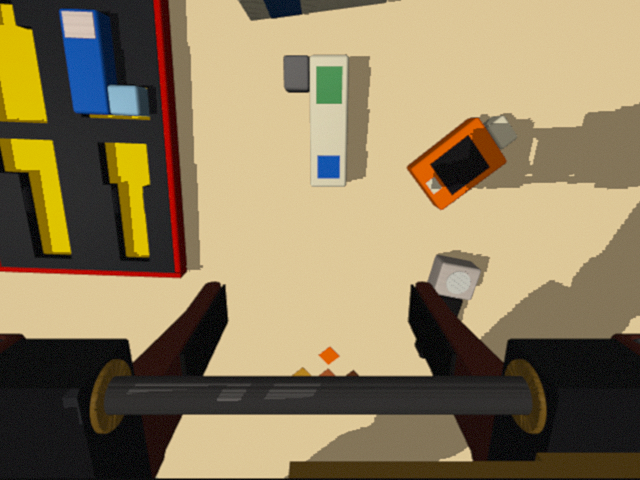

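The inhaler sits in its pocket at (100,65). The thermometer is at (328,120) with its head upper left, the meter at (457,163) and the otoscope at (455,285).

```bash
python3 - <<'E'
from rig import arm
from h import *
d=pickle.load(open("w9.pkl","rb"))
m=mask(d,(0,0,50),(180,64,255))|mask(d,(50,90,90),(120,255,255));k=np.zeros_like(m);k[40:200,270:352]=255;m&=k
r=find(d,"thermometer",m,(328,120),0.03);print(r,cv2.boundingRect(max(blobs(m,300),key=cv2.contourArea)))
print(delta(d["s"],r[0],17,r[1]))
E
```

```text
(array([ 605.327 , -228.2484]), np.float64(0.058901991344334714), np.float64(34.92722649226036), np.float64(118.30787023020436), [np.float64(-0.0039560612463025386), np.float64(0.0020924621468048927), np.float64(-0.0023688328663225913), np.float64(-0.004356358821532341)]) (284, 55, 65, 132)
(array([0.0845, 0.0084, 0.2208]), array([-0.0007, -0.0002,  0.0013]))
```

Request:
move_arm --plan "0.07 0.04 0.004 0.01 0 0 0; 0.07 0.0845 0.0084 0.06 0 0 0; 0.07 0.0845 0.0084 0.12 0 0 0; 0.07 0.0845 0.0084 0.17 0 0 0; 0.07 0.0845 0.0084 0.2 0 0 0; 0.07 0.0845 0.0084 0.215 0 0 0; 0.07 0.0845 0.0084 0.2208 0 0 0; 0.07 0.0845 0.0084 0.2208 0 0 0; 0.07 0.0845 0.0084 0.2208 0 0 0; 0.07 0.0845 0.0084 0.2208 0 0 0; 0.07 0.0845 0.0084 0.2208 0 0 0"

```text
time: 23.35
tool_pos: [605.5, -228.2, 17.4]
tcp_rot: [-3.141, -0.001, 0.06]
ft_force: [0.3, 0.2, 0.1]
grip_width: 0.799
grasp_force: 0.0
```

```bash
python3 - <<'E'
from rig import arm
from h import *
s=arm.sense();print(s["tool_pos"],s["tcp_rot"],delta(s,(605.33,-228.25),17,0.0589))
E
```

```text
[ 605.5242 -228.236    17.448 ] [-3.141  -0.0009  0.0602] (array([-0.0002,  0.    ,  0.0004]), array([-0.0006, -0.0009,  0.0013]))
```

Request:
move_arm --plan "0.03 0 0 0 0 0 0; 0.03 0 0 0 0 0 0; 0.03 0 0 0 0 0 0; 0.03 0 0 0 0 0 0; 0.03 0 0 0 0 0 0; 0.03 0 0 0 0 0 0" --newtons 50

```text
time: 24.1
tool_pos: [605.2, -228.4, 16.9]
tcp_rot: [-3.141, -0.0, 0.06]
ft_force: [0.8, -0.9, 0.2]
grip_width: 0.404
grasp_force: 50.0
```

Request:
move_arm --plan "0.03 0 0 -0.02 0 0 0; 0.03 0 0 -0.05 0 0 0; 0.03 -0.012 -0.045 -0.06 0 0 0.037; 0.03 -0.026 -0.1 -0.06 0 0 0.037; 0.03 -0.04 -0.155 -0.06 0 0 0.037; 0.03 -0.055 -0.21 -0.06 0 0 0.037; 0.03 -0.069 -0.265 -0.06 0 0 0.037; 0.03 -0.0768 -0.294 -0.06 0 0 0.037; 0.03 -0.0768 -0.294 -0.06 0 0 0.037; 0.03 -0.0768 -0.294 -0.06 0 0 0.037; 0.03 -0.0768 -0.294 -0.06 0 0 0.037; 0.03 -0.0768 -0.294 -0.06 0 0 0.037"

```text
time: 25.6
tool_pos: [511.2, 59.4, 77.4]
tcp_rot: [-3.141, -0.0, 0.021]
ft_force: [-0.0, 0.7, -0.8]
grip_width: 0.408
grasp_force: 50.0
```

```bash
python3 - <<'E'
from rig import arm
from h import *
d=wrist(arm,"w10");s=d["s"];print(s["tool_pos"],s["tcp_rot"],s["joint_vel"],delta(s,PK["thermometer"]+[.2,0],40,CA))
hsv=cv2.cvtColor(d["color"],cv2.COLOR_RGB2HSV)
for c in (310,320,330):print([(r,*hsv[r,c]) for r in range(160,260,3)])
E
```

```text
[511.2151  59.3807  77.3645] [-3.141  -0.0005  0.0211] [-0.007   0.0024 -0.0042  0.0003 -0.0025  0.0004  0.0009] (array([ 0.0002, -0.0012,  0.0374]), array([-0.0006, -0.0005, -0.002 ]))
[(160, np.uint8(12), np.uint8(55), np.uint8(46)), (163, np.uint8(28), np.uint8(255), np.uint8(253)), (166, np.uint8(28), np.uint8(255), np.uint8(249)), (169, np.uint8(28), np.uint8(255), np.uint8(249)), (172, np.uint8(28), np.uint8(255), np.uint8(253)), (175, np.uint8(17), np.uint8(23), np.uint8(98)), (178, np.uint8(22), np.uint8(53), np.uint8(111)), (181, np.uint8(23), np.uint8(49), np.uint8(119)), (184, np.uint8(24), np.uint8(47), np.uint8(218)), (187, np.uint8(25), np.uint8(38), np.uint8(236)), (190, np.uint8(25), np.uint8(30), np.uint8(244)), (193, np.uint8(27), np.uint8(29), np.uint8(244)), (196, np.uint8(24), np.uint8(28), np.uint8(245)), (199, np.uint8(24), np.uint8(28), np.uint8(245)), (202, np.uint8(22), np.uint8(49), np.uint8(188)), (205, np.uint8(20), np.uint8(49), np.uint8(161)), (208, np.uint8(65), np.uint8(148), np.uint8(153)), (211, np.uint8(64), np.uint8(135), np.uint8(159)), (214, np.
[... 3552 characters left out ...]
8(65), np.uint8(136), np.uint8(161)), (223, np.uint8(65), np.uint8(139), np.uint8(160)), (226, np.uint8(64), np.uint8(140), np.uint8(159)), (229, np.uint8(64), np.uint8(131), np.uint8(160)), (232, np.uint8(64), np.uint8(131), np.uint8(161)), (235, np.uint8(64), np.uint8(134), np.uint8(162)), (238, np.uint8(65), np.uint8(134), np.uint8(160)), (241, np.uint8(65), np.uint8(136), np.uint8(161)), (244, np.uint8(65), np.uint8(139), np.uint8(160)), (247, np.uint8(64), np.uint8(137), np.uint8(158)), (250, np.uint8(65), np.uint8(135), np.uint8(160)), (253, np.uint8(64), np.uint8(132), np.uint8(162)), (256, np.uint8(65), np.uint8(137), np.uint8(162)), (259, np.uint8(64), np.uint8(136), np.uint8(161))]
```

Request:
move_arm --plan "0.03 0.0002 -0.001 0.015 0 0 -0.002; 0.03 0.0002 -0.001 0.027 0 0 -0.002; 0.03 0.0002 -0.001 0.03 0 0 -0.002; 0.03 0.0002 -0.001 0.03 0 0 -0.002; 0.03 0.0002 -0.001 0.03 0 0 -0.002"

```text
time: 26.28
tool_pos: [511.3, 61.6, 47.3]
tcp_rot: [-3.141, -0.001, 0.025]
ft_force: [-0.8, 0.5, -1.0]
grip_width: 0.406
grasp_force: 50.0
```

```bash
python3 - <<'E'
from rig import arm
from h import *
s=arm.sense();print(s["tool_pos"],s["tcp_rot"],s["ft_force"],delta(s,PK["thermometer"]+[0,0],25,CA))
E
```

```text
[511.2976  61.5562  47.3425] [-3.1408 -0.0005  0.0251] [-0.8139  0.5192 -1.0421] (array([-0.0001,  0.001 ,  0.0223]), array([-0.0008, -0.0005,  0.002 ]))
```

Request:
move_arm --plan "0.03 0 0.0009 0 0 0 0.002; 0.03 0 0.0009 0.006 0 0 0.002; 0.03 0 0.0009 0.01 0 0 0.002; 0.03 0 0.0009 0.013 0 0 0.002; 0.03 0 0.0009 0.016 0 0 0.002; 0.03 0 0.0009 0.016 0 0 0.002"

```text
time: 27.02
tool_pos: [511.1, 60.3, 30.9]
tcp_rot: [-3.142, -0.0, 0.023]
ft_force: [1.0, -1.5, -2.1]
grip_width: 0.401
grasp_force: 50.0
```

Request:
move_arm --plan "0.03 0 0 0.002 0 0 0; 0.03 0 0 0.004 0 0 0; 0.03 0 0 0.006 0 0 0; 0.03 0 0 0.0065 0 0 0; 0.03 0 0 0.0065 0 0 0"

```text
time: 27.65
tool_pos: [511.1, 60.6, 24.9]
tcp_rot: [-3.141, -0.0, 0.023]
ft_force: [-0.5, -1.7, 4.4]
grip_width: 0.406
grasp_force: 50.0
```

Request:
move_arm --plan "0.03 0 0 0.001 0 0 0; 0.03 0 0 0.001 0 0 0; 0.03 0 0 0.001 0 0 0"

```text
time: 28.02
tool_pos: [511.2, 60.6, 24.8]
tcp_rot: [-3.139, -0.0, 0.023]
ft_force: [-6.0, -2.0, 20.0]
grip_width: 0.403
grasp_force: 50.0
```

Thermometer seated at 24.8 mm with 20 N. Now the meter.

Request:
move_arm --plan "0.055 0 0 0 0 0 0; 0.055 0 0 0 0 0 0; 0.055 0 0 -0.03 0 0 0; 0.055 0 0 -0.09 0 0 0; 0.0878 0 0.05 -0.15 0 0 0.17; 0.0878 0 0.11 -0.2152 0 0 0.34; 0.0878 0 0.365 -0.2152 0 0 0.853; 0.0878 0 0.365 -0.2152 0 0 0.853; 0.0878 0 0.365 -0.2152 0 0 0.853; 0.0878 0 0.365 -0.2152 0 0 0.853; 0.0878 0 0.365 -0.2152 0 0 0.853; 0.0878 0 0.365 -0.2152 0 0 0.853"

```text
time: 29.52
tool_pos: [518.5, -307.3, 238.8]
tcp_rot: [3.142, -0.001, -0.834]
ft_force: [-0.0, 0.7, -0.1]
grip_width: 0.999
grasp_force: 0.0
```

Request:
move_arm --plan "0.0878 0 0 0 0 0 0; 0.0878 0 0 0 0 0 0; 0.0878 0 0 0 0 0 0; 0.0878 0 0 0 0 0 0"

```text
time: 30.02
tool_pos: [519.8, -303.5, 238.5]
tcp_rot: [-3.141, 0.001, -0.829]
ft_force: [-0.5, -1.1, 0.6]
grip_width: 1.002
grasp_force: 0.0
```

```bash
python3 - <<'E'
from rig import arm
from h import *
d=wrist(arm,"w11");s=d["s"];print(s["tool_pos"],s["tcp_rot"],np.abs(s["joint_vel"]).max())
o=mask(d,(3,200,100),(16,255,255))
for b in blobs(o,300): print(cv2.boundingRect(b))
b=max(blobs(o,300),key=cv2.contourArea);x,y,w,h=cv2.boundingRect(b);u=(x+w/2,y+h/2)
hsv=cv2.cvtColor(d["color"],cv2.COLOR_RGB2HSV)
print(hsv[y-30:y+10:2,int(u[0])].tolist())
E
```

```text
[ 519.8433 -303.5453  238.541 ] [-3.1408  0.0006 -0.8285] 0.005719613163693108
(252, 90, 58, 85)
[[19, 84, 133], [19, 85, 132], [19, 86, 134], [20, 79, 129], [23, 46, 172], [24, 44, 216], [24, 45, 217], [22, 47, 216], [24, 45, 215], [23, 50, 216], [23, 47, 218], [24, 49, 218], [24, 47, 219], [26, 48, 216], [26, 41, 204], [10, 134, 133], [13, 255, 206], [14, 255, 227], [14, 255, 225], [13, 255, 225]]
```

```bash
python3 - <<'E'
from rig import arm
from h import *
d=pickle.load(open("w11.pkl","rb"))
m=mask(d,(3,150,60),(16,255,255))|mask(d,(0,0,80),(180,62,255));k=np.zeros_like(m);k[55:190,235:330]=255;m&=k
b=max(blobs(m,300),key=cv2.contourArea);print(cv2.boundingRect(b),cv2.approxPolyDP(b,2,True)[:,0].tolist())
r=find(d,"meter",m,(281,125),-0.83);print(r)
print(delta(d["s"],r[0],17,r[1]))
E
```

```text
(251, 67, 60, 108) [[266, 68], [267, 89], [251, 93], [256, 173], [307, 174], [310, 168], [309, 93], [307, 90], [293, 89], [295, 75], [291, 67]]
(array([ 600.7491, -338.331 ]), np.float64(-0.8203059794306268), np.float64(54.47793413023889), np.float64(98.2674745676727), [np.float64(-0.005385703129205161), np.float64(0.005385703129204868), np.float64(0.007212660347347353), np.float64(-0.024314379818241083)])
(array([ 0.0805, -0.0359,  0.2215]), array([-0.0008,  0.0006, -0.0082]))
```

Request:
move_arm --plan "0.085 0.04 -0.018 0.01 0 0 -0.008; 0.085 0.0805 -0.0359 0.06 0 0 -0.008; 0.085 0.0805 -0.0359 0.12 0 0 -0.008; 0.085 0.0805 -0.0359 0.17 0 0 -0.008; 0.085 0.0805 -0.0359 0.2 0 0 -0.008; 0.085 0.0805 -0.0359 0.215 0 0 -0.008; 0.085 0.0805 -0.0359 0.222 0 0 -0.008; 0.085 0.0805 -0.0359 0.222 0 0 -0.008; 0.085 0.0805 -0.0359 0.222 0 0 -0.008; 0.085 0.0805 -0.0359 0.222 0 0 -0.008; 0.085 0.0805 -0.0359 0.222 0 0 -0.008"

```text
time: 31.45
tool_pos: [600.6, -339.4, 17.1]
tcp_rot: [-3.141, -0.0, -0.822]
ft_force: [0.6, 0.6, 0.5]
grip_width: 0.968
grasp_force: 0.0
```

```bash
python3 - <<'E'
from rig import arm
from h import *
s=arm.sense();print(s["tool_pos"],s["tcp_rot"],delta(s,(600.75,-338.33),16.3,-.8203))
E
```

```text
[ 600.6492 -339.4242   17.1072] [-3.1406 -0.0002 -0.8218] (array([-0.0007, -0.0008,  0.0008]), array([-0.001 , -0.0002, -0.0015]))
```

Request:
move_arm --plan "0.085 -0.0007 -0.0005 0.0008 0 0 -0.0015; 0.085 -0.0007 -0.0005 0.0008 0 0 -0.0015; 0.05 -0.0007 -0.0005 0.0008 0 0 -0.0015; 0.05 -0.0007 -0.0005 0.0008 0 0 -0.0015; 0.05 -0.0007 -0.0005 0.0008 0 0 -0.0015; 0.05 -0.0007 -0.0005 0.0008 0 0 -0.0015; 0.05 -0.0007 -0.0005 0.0008 0 0 -0.0015" --newtons 50

```text
time: 32.33
tool_pos: [600.3, -338.5, 15.8]
tcp_rot: [-3.141, 0.0, -0.82]
ft_force: [-0.7, -0.2, 0.8]
grip_width: 0.632
grasp_force: 50.0
```

```bash
python3 - <<'E'
from rig import arm
from h import *
s=arm.sense();print(s["tool_pos"],s["tcp_rot"],s["grip_width"]*87.8,(s["tool_pos"][:2]-[600.75,-338.33])@[np.cos(-.82),np.sin(-.82)],delta(s,PK["meter"],90,CA))
E
```

```text
[ 600.2704 -338.5033   15.7866] [-3.141   0.0004 -0.8204] 55.460035184298526 -0.20052439221006219 (array([-0.2785, -0.309 , -0.0739]), array([-0.0008,  0.0001, -0.8435]))
```

Request:
move_arm --plan "0.05 0 0 -0.02 0 0 0; 0.05 0 0 -0.06 0 0 0; 0.05 -0.03 -0.033 -0.074 0 0 -0.1; 0.05 -0.065 -0.072 -0.074 0 0 -0.25; 0.05 -0.1 -0.111 -0.074 0 0 -0.4; 0.05 -0.135 -0.15 -0.074 0 0 -0.55; 0.05 -0.17 -0.189 -0.074 0 0 -0.7; 0.05 -0.205 -0.227 -0.074 0 0 -0.8435; 0.05 -0.24 -0.266 -0.074 0 0 -0.8435; 0.05 -0.27 -0.3 -0.074 0 0 -0.8435; 0.05 -0.2787 -0.309 -0.074 0 0 -0.8435; 0.05 -0.2787 -0.309 -0.074 0 0 -0.8435"

```text
time: 33.83
tool_pos: [636.3, 76.2, 90.8]
tcp_rot: [-3.141, -0.001, 0.024]
ft_force: [-0.2, -0.2, -0.5]
grip_width: 0.631
grasp_force: 50.0
```

Request:
move_arm --plan "0.05 0 0 0.015 0 0 0; 0.05 0 0 0.03 0 0 0; 0.05 0 0 0.043 0 0 0; 0.05 0 0 0.043 0 0 0; 0.05 0 0 0.043 0 0 0; 0.05 0 0 0.043 0 0 0"

```text
time: 34.58
tool_pos: [636.6, 76.0, 47.6]
tcp_rot: [-3.141, -0.001, 0.023]
ft_force: [-1.0, 0.7, -1.0]
grip_width: 0.631
grasp_force: 50.0
```

```bash
python3 - <<'E'
from rig import arm
from h import *
s=arm.sense();print(s["tool_pos"],s["tcp_rot"],s["ft_force"],delta(s,PK["meter"]-[.2,0],23.8,CA))
E
```

```text
[636.627   76.0021  47.6134] [-3.1408 -0.0011  0.0232] [-0.9736  0.6704 -1.0271] (array([-0.0005,  0.0002,  0.0238]), array([-0.0008, -0.0011,  0.0001]))
```

Request:
move_arm --plan "0.05 -0.0004 0.0002 0.006 0 0 0; 0.05 -0.0004 0.0002 0.01 0 0 0; 0.05 -0.0004 0.0002 0.014 0 0 0; 0.05 -0.0004 0.0002 0.017 0 0 0; 0.05 -0.0004 0.0002 0.017 0 0 0"

```text
time: 35.2
tool_pos: [635.8, 75.2, 29.7]
tcp_rot: [3.141, -0.0, 0.023]
ft_force: [1.6, -2.4, -2.2]
grip_width: 0.63
grasp_force: 50.0
```

Request:
move_arm --plan "0.05 0 0 0.002 0 0 0; 0.05 0 0 0.004 0 0 0; 0.05 0 0 0.006 0 0 0; 0.05 0 0 0.007 0 0 0; 0.05 0 0 0.007 0 0 0"

```text
time: 35.83
tool_pos: [635.8, 75.7, 23.7]
tcp_rot: [-3.141, -0.0, 0.023]
ft_force: [-1.6, -1.9, 5.7]
grip_width: 0.633
grasp_force: 50.0
```

Request:
move_arm --plan "0.05 0 0 0.001 0 0 0; 0.05 0 0 0.001 0 0 0; 0.05 0 0 0.001 0 0 0"

```text
time: 36.2
tool_pos: [635.8, 75.7, 23.7]
tcp_rot: [-3.14, -0.0, 0.023]
ft_force: [-5.4, -0.5, 14.8]
grip_width: 0.633
grasp_force: 50.0
```

```bash
python3 - <<'E'
from rig import arm
from h import *
for n,p in(("w9",(455,278)),("w3",(318,333)),("w3",(352,335))):
    d=pickle.load(open(n+".pkl","rb"));print(n,cast(d,p,30))
D=arm.snapshot("top");m=mask(D,(0,0,0),(180,255,45));c=D["color"]
for b in blobs(m,30):
    P=cast(D,b[:,0].mean(0),30)[0]
    if 350<P[0]<520 and -450<P[1]<-250: print("oto dark",P,rect(cast(D,b[:,0],30)))
print(delta(arm.sense(),(411-82,-375),240,-.15))
E
```

```text
w9 [[ 455.3382 -375.7892   30.    ]]
w3 [[ 410.2526 -369.6863   30.    ]]
w3 [[ 449.0773 -372.2657   30.    ]]
oto dark [ 390.7344 -369.4104   30.    ] (array([ 391.1021, -369.2759]), (77.35186004638672, 29.383434295654297), np.float64(-0.1534350967277165))
(array([-0.3171,  0.4431, -0.2171]), array([-0.0017,  0.0001,  0.1731]))
```

Meter seated at 23.7 mm with 15 N. Now the otoscope.

Request:
move_arm --plan "0.073 0 0 0 0 0 0; 0.073 0 0 0 0 0 0; 0.073 0 0 -0.03 0 0 0; 0.073 0 0 -0.09 0 0 0; 0.0878 -0.03 0.04 -0.15 0 0 0; 0.0878 -0.06 0.08 -0.217 0 0 0; 0.0878 -0.3148 0.4281 -0.217 0 0 0.176; 0.0878 -0.3148 0.4281 -0.217 0 0 0.176; 0.0878 -0.3148 0.4281 -0.217 0 0 0.176; 0.0878 -0.3148 0.4281 -0.217 0 0 0.176; 0.0878 -0.3148 0.4281 -0.217 0 0 0.176; 0.0878 -0.3148 0.4281 -0.217 0 0 0.176"

```text
time: 37.75
tool_pos: [375.7, -295.0, 233.8]
tcp_rot: [-3.14, -0.001, -0.151]
ft_force: [0.4, -0.5, 0.3]
grip_width: 0.998
grasp_force: 0.0
```

Request:
move_arm --plan "0.0878 -0.029 0.039 0 0 0 0; 0.0878 0 0 0 0 0 0; 0.0878 0 0 0 0 0 0; 0.0878 0 0 0 0 0 0; 0.0878 0 0 0 0 0 0; 0.0878 0 0 0 0 0 0"

```text
time: 38.5
tool_pos: [376.2, -294.6, 233.7]
tcp_rot: [-3.141, -0.0, -0.153]
ft_force: [0.2, -0.5, -0.4]
grip_width: 1.0
grasp_force: 0.0
```

```bash
python3 - <<'E'
from rig import arm
from h import *
d=wrist(arm,"w12");s=d["s"];print(s["tool_pos"],s["tcp_rot"],np.abs(s["joint_vel"]).max())
u=proj(d,[[411.8,-372.5,30],[450,-378,30]]).astype(int);print(u.tolist())
hsv=cv2.cvtColor(d["color"],cv2.COLOR_RGB2HSV);r=u[1,1]
print(hsv[r,u[1,0]-50:u[1,0]+50:4].tolist());print(hsv[u[0,1],u[0,0]-50:u[0,0]+50:4].tolist())
E
```

```text
[ 376.1531 -294.6182  233.6725] [-3.1407 -0.0001 -0.1532] 0.002892904420864066
[[392, 164], [394, 122]]
[[20, 84, 200], [20, 82, 199], [20, 81, 202], [20, 80, 200], [20, 80, 203], [20, 81, 202], [20, 82, 195], [11, 31, 116], [17, 35, 167], [16, 36, 170], [28, 17, 180], [25, 19, 176], [21, 14, 176], [32, 19, 172], [28, 20, 177], [30, 18, 170], [30, 18, 174], [14, 32, 166], [15, 31, 163], [21, 82, 118], [19, 85, 120], [22, 84, 118], [20, 86, 186], [20, 82, 187], [21, 83, 120]]
[[21, 82, 201], [20, 82, 202], [20, 83, 202], [21, 82, 201], [20, 83, 202], [19, 81, 205], [20, 81, 202], [20, 83, 204], [20, 85, 199], [120, 17, 15], [0, 28, 27], [100, 29, 26], [133, 74, 24], [23, 46, 22], [165, 39, 26], [6, 55, 23], [60, 30, 17], [18, 87, 120], [21, 84, 119], [19, 81, 114], [21, 84, 204], [20, 83, 200], [21, 80, 201], [20, 80, 203], [19, 82, 202]]
```

Request:
move_arm --plan "0.0878 -0.02 0.04 -0.005 0 0 0; 0.0878 -0.0346 0.0715 -0.005 0 0 0; 0.0878 -0.0346 0.0715 -0.005 0 0 0; 0.0878 -0.0346 0.0715 -0.005 0 0 0; 0.0878 -0.0346 0.0715 -0.005 0 0 0; 0.0878 -0.0346 0.0715 -0.005 0 0 0"

```text
time: 39.3
tool_pos: [332.0, -359.1, 238.5]
tcp_rot: [-3.141, 0.0, -0.151]
ft_force: [0.3, 0.1, 0.3]
grip_width: 0.998
grasp_force: 0.0
```

```bash
python3 - <<'E'
from rig import arm
from h import *
d=wrist(arm,"w13");s=d["s"];print(s["tool_pos"],s["tcp_rot"],np.abs(s["joint_vel"]).max())
u=proj(d,[[411.8,-372.5,30]]).astype(int)[0];print(u)
m=mask(d,(0,0,0),(180,255,50))|mask(d,(0,0,50),(180,60,255));k=np.zeros_like(m);k[u[1]-90:u[1]+90,u[0]-50:u[0]+50]=255;m&=k
b=max(blobs(m,300),key=cv2.contourArea);print(cv2.boundingRect(b),cv2.approxPolyDP(b,2,True)[:,0].tolist())
r=find(d,"otoscope",m,u,-0.153);print(r)
print(delta(s,r[0],17,r[1]))
E
```

```text
[ 331.9946 -359.1318  238.5092] [-3.1406  0.0001 -0.151 ] 0.0036533176232854208
[320 127]
(298, 60, 48, 130) [[341, 60], [298, 63], [299, 103], [308, 106], [311, 189], [334, 188], [334, 107], [344, 101], [345, 67]]
(array([ 413.2658, -373.6337]), np.float64(-0.14755677235820427), np.float64(25.608384160048068), np.float64(117.37687837917096), [np.float64(0.007978127985724446), np.float64(-0.007978127985724214), np.float64(0.0022465701568869004), np.float64(-0.00924769052251743)])
(array([0.0826, 0.0023, 0.2215]), array([-0.001 ,  0.0001, -0.0034]))
```

Request:
move_arm --plan "0.06 0.04 0.001 0.01 0 0 -0.0034; 0.06 0.0826 0.0023 0.06 0 0 -0.0034; 0.06 0.0826 0.0023 0.12 0 0 -0.0034; 0.06 0.0826 0.0023 0.17 0 0 -0.0034; 0.06 0.0826 0.0023 0.2 0 0 -0.0034; 0.06 0.0826 0.0023 0.215 0 0 -0.0034; 0.06 0.0826 0.0023 0.2215 0 0 -0.0034; 0.06 0.0826 0.0023 0.2215 0 0 -0.0034; 0.06 0.0826 0.0023 0.2215 0 0 -0.0034; 0.06 0.0826 0.0023 0.2215 0 0 -0.0034; 0.06 0.0826 0.0023 0.2215 0 0 -0.0034"

```text
time: 40.72
tool_pos: [412.9, -374.7, 17.6]
tcp_rot: [-3.141, -0.001, -0.149]
ft_force: [-0.6, 0.2, -0.9]
grip_width: 0.684
grasp_force: 0.0
```

```bash
python3 - <<'E'
from rig import arm
from h import *
s=arm.sense();print(s["tool_pos"],s["tcp_rot"],delta(s,(413.27,-373.63),17,-.1476))
E
```

```text
[ 412.9447 -374.6604   17.5503] [-3.141  -0.0008 -0.1492] (array([ 0.0002, -0.0011,  0.0006]), array([-0.0006, -0.0008, -0.0016]))
```

Request:
move_arm --plan "0.06 0.0002 -0.0005 0.0006 0 0 -0.0016; 0.06 0.0002 -0.0005 0.0006 0 0 -0.0016; 0.02 0.0002 -0.0005 0.0006 0 0 -0.0016; 0.02 0.0002 -0.0005 0.0006 0 0 -0.0016; 0.02 0.0002 -0.0005 0.0006 0 0 -0.0016; 0.02 0.0002 -0.0005 0.0006 0 0 -0.0016; 0.02 0.0002 -0.0005 0.0006 0 0 -0.0016" --newtons 50

```text
time: 41.6
tool_pos: [412.9, -374.2, 16.5]
tcp_rot: [-3.141, 0.0, -0.148]
ft_force: [-0.6, -0.1, -0.8]
grip_width: 0.316
grasp_force: 50.0
```

```bash
python3 - <<'E'
from rig import arm
from h import *
s=arm.sense();print(s["tool_pos"],s["tcp_rot"],s["grip_width"]*87.8,(s["tool_pos"][:2]-[413.27,-373.63])@[np.cos(-.1476),np.sin(-.1476)],delta(s,PK["otoscope"],90,CA))
E
```

```text
[ 412.8641 -374.156    16.4918] [-3.1409  0.     -0.1479] 27.71355382221185 -0.32415189013844525 (array([ 0.0505, -0.3586, -0.0733]), array([-0.0007, -0.0001, -0.171 ]))
```

Request:
move_arm --plan "0.02 0 0 -0.02 0 0 0; 0.02 0 0 -0.06 0 0 0; 0.02 0.006 -0.04 -0.073 0 0 -0.06; 0.02 0.013 -0.09 -0.073 0 0 -0.12; 0.02 0.02 -0.14 -0.073 0 0 -0.171; 0.02 0.027 -0.19 -0.073 0 0 -0.171; 0.02 0.034 -0.24 -0.073 0 0 -0.171; 0.02 0.041 -0.29 -0.073 0 0 -0.171; 0.02 0.048 -0.34 -0.073 0 0 -0.171; 0.02 0.0502 -0.3586 -0.073 0 0 -0.171; 0.02 0.0502 -0.3586 -0.073 0 0 -0.171; 0.02 0.0502 -0.3586 -0.073 0 0 -0.171"

```text
time: 43.1
tool_pos: [514.9, -28.9, 90.3]
tcp_rot: [-3.142, -0.0, 0.02]
ft_force: [-0.1, -0.0, -0.7]
grip_width: 0.315
grasp_force: 50.0
```

Request:
move_arm --plan "0.02 0 0 0.015 0 0 0; 0.02 0 0 0.03 0 0 0; 0.02 0 0 0.043 0 0 0; 0.02 0 0 0.043 0 0 0; 0.02 0 0 0.043 0 0 0; 0.02 0 0 0.043 0 0 0"

```text
time: 43.85
tool_pos: [515.7, -26.9, 47.1]
tcp_rot: [-3.141, -0.001, 0.023]
ft_force: [-0.3, -0.3, -0.5]
grip_width: 0.317
grasp_force: 50.0
```

```bash
python3 - <<'E'
from rig import arm
from h import *
s=arm.sense();print(s["tool_pos"],s["tcp_rot"],s["ft_force"],delta(s,PK["otoscope"]-[.3,0],24.5,CA))
E
```

```text
[515.73   -26.8656  47.1443] [-3.1408 -0.0009  0.0232] [-0.3023 -0.2542 -0.4718] (array([-0.0004,  0.0001,  0.0226]), array([-0.0008, -0.0009,  0.0001]))
```

Request:
move_arm --plan "0.02 -0.0003 0 0.006 0 0 0; 0.02 -0.0003 0 0.01 0 0 0; 0.02 -0.0003 0 0.014 0 0 0; 0.02 -0.0003 0 0.017 0 0 0; 0.02 -0.0003 0 0.017 0 0 0"

```text
time: 44.48
tool_pos: [515.1, -27.2, 29.5]
tcp_rot: [-3.142, -0.0, 0.023]
ft_force: [0.2, -1.9, -1.8]
grip_width: 0.312
grasp_force: 50.0
```

Request:
move_arm --plan "0.02 0 0 0.002 0 0 0; 0.02 0 0 0.004 0 0 0; 0.02 0 0 0.006 0 0 0; 0.02 0 0 0.007 0 0 0; 0.02 0 0 0.007 0 0 0"

```text
time: 45.1
tool_pos: [515.1, -27.0, 24.4]
tcp_rot: [-3.139, -0.0, 0.023]
ft_force: [-6.8, -0.3, 26.0]
grip_width: 0.316
grasp_force: 50.0
```

All four instruments are pressed home (otoscope at 24.4 mm with 26 N). Next is the pail.

Request:
move_arm --plan "0.045 0 0 0 0 0 0; 0.045 0 0 0 0 0 0; 0.045 0 0 -0.03 0 0 0; 0.045 0 0 -0.09 0 0 0; 0.0878 -0.02 -0.04 -0.15 0 0 0; 0.0878 -0.04 -0.1 -0.2156 0 0 -0.077; 0.0878 -0.1085 -0.2856 -0.2156 0 0 -0.077; 0.0878 -0.1085 -0.2856 -0.2156 0 0 -0.077; 0.0878 -0.1085 -0.2856 -0.2156 0 0 -0.077; 0.0878 -0.1085 -0.2856 -0.2156 0 0 -0.077; 0.0878 -0.1085 -0.2856 -0.2156 0 0 -0.077; 0.0878 -0.1085 -0.2856 -0.2156 0 0 -0.077"

```text
time: 46.6
tool_pos: [399.8, 255.3, 238.3]
tcp_rot: [-3.141, 0.0, 0.1]
ft_force: [0.5, -0.3, 0.1]
grip_width: 0.998
grasp_force: 0.0
```

Request:
move_arm --plan "0.0878 0 0 0 0 0 0; 0.0878 0 0 0 0 0 0; 0.0878 0 0 0 0 0 0; 0.0878 0 0 0 0 0 0"

```text
time: 47.1
tool_pos: [400.1, 255.8, 238.6]
tcp_rot: [-3.141, -0.0, 0.1]
ft_force: [-0.1, 0.7, -0.6]
grip_width: 0.998
grasp_force: 0.0
```

```bash
python3 - <<'E'
from rig import arm
from h import *
d=wrist(arm,"w14");s=d["s"];print(s["tool_pos"],s["tcp_rot"],np.abs(s["joint_vel"]).max())
E
```

```text
[400.0821 255.7725 238.5872] [-3.1408 -0.0002  0.0996] 0.003983889517411206
```

View pics/w14.png

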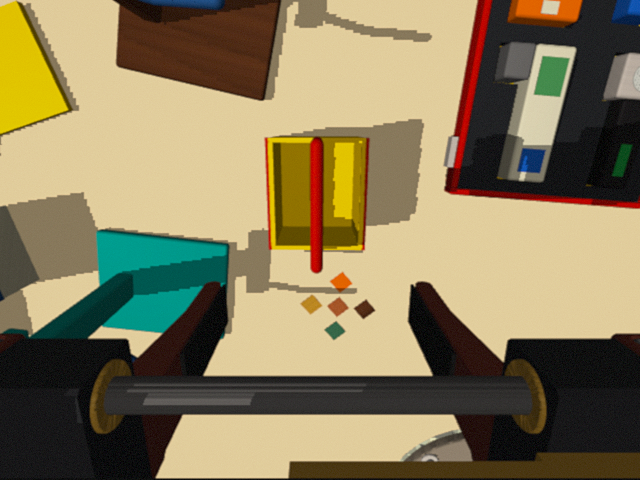

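The pail stands at (316,193) with its red bar running from (316,138) to (317,272). The instruments are in the case at upper right, and the brown stand's foot is at upper left.

```bash
python3 - <<'E'
from rig import arm
from h import *
d=pickle.load(open("w14.pkl","rb"))
red=mask(d,(0,150,60),(9,255,255))|mask(d,(171,150,60),(180,255,255));yel=mask(d,(20,140,50),(36,255,255))
k=np.zeros_like(red);k[125:285,255:380]=255
b=max(blobs((red|yel)&k,300),key=cv2.contourArea)
m2=(red|yel)&k; m2[256:]=0;b2=max(blobs(m2,300),key=cv2.contourArea)
print("rim z75",rect(cast(d,b2[:,0],75)))
bar=red&k;rows=range(150,262);C=[]
for r in rows:
    c=np.where(bar[r,300:334])[0]+300
    C.append((c.mean(),r,len(c)))
C=np.array(C);P=cast(d,C[:,:2],130);pf=np.polyfit(P[:,0],P[:,1],1);print("bar yaw",np.arctan(pf[0]),"w",np.median(C[:,2]))
ends=np.where(bar[:,312:322].any(1))[0];e=cast(d,[(316,ends[0]-.5),(317,ends[-1]+.5)],130);print(ends[[0,-1]],e)
for x in(410,415,420): print(x,np.polyval(pf,x))
E
```

```text
rim z75 (array([420.5459, 260.7697]), (107.2435302734375, 89.07569885253906), np.float64(0.09159972529889804))
bar yaw 0.09731268722466145 w 13.0
[137 272] [[474.2413 266.1254 130.    ]
 [371.6741 255.1343 130.    ]]
410 259.77127913603647
415 260.25938429181684
420 260.7474894475973
```

```bash
python3 - <<'E'
from rig import arm
from h import *
D=pickle.load(open("d0.pkl","rb"))["top"]
P=cast(D,[(189.8,201.8),(186.2,223.3)],194);Q=cast(D,[(150.5,196.7),(145.9,218.5)],186);print(P,Q)
print(delta(arm.sense(),(P[:,:2].mean(0)+[-30,20]),330,-.1))
E
```

```text
[[582.2056 310.7498 194.    ]
 [531.4411 316.2942 194.    ]] [[594.0645 404.7265 186.    ]
 [542.1376 412.0394 186.    ]]
(array([ 0.1339, -0.0647, -0.0913]), array([-0.0008, -0.0002,  0.1998]))
```

Request:
move_arm --plan "0.0878 0.02 -0.01 -0.04 0 0 0.05; 0.0878 0.05 -0.03 -0.0913 0 0 0.2; 0.0878 0.1 -0.05 -0.0913 0 0 0.2; 0.0878 0.1339 -0.0647 -0.0913 0 0 0.2; 0.0878 0.1339 -0.0647 -0.0913 0 0 0.2; 0.0878 0.1339 -0.0647 -0.0913 0 0 0.2; 0.0878 0.1339 -0.0647 -0.0913 0 0 0.2; 0.0878 0.1339 -0.0647 -0.0913 0 0 0.2"

```text
time: 48.15
tool_pos: [526.0, 333.7, 330.3]
tcp_rot: [-3.14, 0.0, -0.099]
ft_force: [0.6, -0.0, 0.1]
grip_width: 1.0
grasp_force: 0.0
```

```bash
python3 - <<'E'
from rig import arm
from h import *
d=wrist(arm,"w15");s=d["s"];print(s["tool_pos"],s["tcp_rot"],np.abs(s["joint_vel"]).max())
m=mask(d,(98,90,50),(125,255,255))
for b in blobs(m,150): print(cv2.boundingRect(b),cv2.approxPolyDP(b,3,True)[:,0].tolist())
print(proj(d,[[556.8,313.5,198],[568,408,190],[561.4,352.2,179]]))
E
```

```text
[526.0311 333.7198 330.2943] [-3.1398  0.0003 -0.0994] 0.004795565283802136
(233, 455, 67, 19) [[299, 460], [277, 456], [234, 466], [233, 472]]
(226, 417, 96, 21) [[321, 436], [320, 432], [284, 417], [226, 428], [226, 434], [282, 422]]
(128, 335, 17, 24) [[134, 335], [128, 339], [135, 358], [144, 348]]
(533, 210, 18, 18) [[550, 210], [534, 211], [533, 227], [548, 225]]
(220, 207, 119, 15) [[221, 215], [289, 213], [338, 219], [336, 214], [294, 207], [222, 207]]
(217, 145, 124, 13) [[217, 145], [218, 153], [340, 155], [338, 149]]
(583, 17, 50, 88) [[630, 17], [589, 26], [583, 104], [627, 98], [623, 95]]
[[341.0161 190.4483]
 [224.6334 186.6015]
 [293.9105 185.9488]]
```

View pics/w15.png

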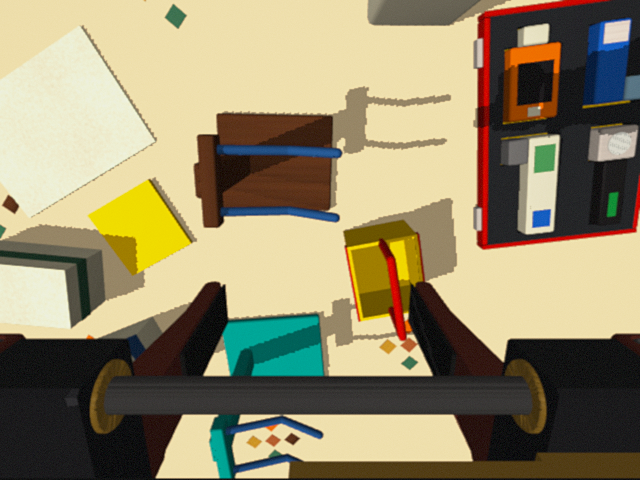

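Upper prong from (217,149) to (340,152), lower prong from (221,211) to (338,217) with its bend at (290,210). They belong to the brown stand, and the instruments look seated in the case.

```bash
python3 - <<'E'
from rig import arm
from h import *
d=pickle.load(open("w15.pkl","rb"))
t=cast(d,[(340.5,152.5),(338.5,217)],194);b=cast(d,[(291.5,210.5)],170);r=cast(d,[(217.5,149),(220.5,211)],186)
print(t,b,r)
ax=t[0]-t[1];print("tip spacing",np.linalg.norm(ax[:2]),"bar yaw",np.arctan2(ax[1],ax[0]))
x=r.mean(0)-t.mean(0);print("stand x ang",np.arctan2(x[1],x[0]),np.linalg.norm(x[:2]))
ya=np.arctan2(x[1],x[0]);u=np.array([np.cos(ya),np.sin(ya)]);print("seat",t.mean(0)[:2]+40*u, "bend-based",b[0,:2]+26*np.array([np.sin(ya),-np.cos(ya)]))
print(delta(d["s"],(421.2,260.8),180,.097))
E
```

```text
[[586.1041 311.3224 194.    ]
 [534.3088 317.1722 194.    ]] [[538.5994 357.6389 170.    ]] [[598.0966 409.5978 186.    ]
 [547.3879 416.1213 186.    ]]
tip spacing 52.124647170487975 bar yaw -0.11246410935380188
stand x ang 1.4443520182158234 99.40580253878491
seat [565.2508 353.928 ] bend-based [564.3918 354.3601]
(array([-0.097 ,  0.0832,  0.1502]), array([-0.0018,  0.0002, -0.1964]))
```

Request:
move_arm --plan "0.0878 -0.05 0.04 0 0 0 -0.1; 0.0878 -0.097 0.0832 0.02 0 0 -0.1964; 0.0878 -0.097 0.0832 0.08 0 0 -0.1964; 0.0878 -0.097 0.0832 0.13 0 0 -0.1964; 0.0878 -0.097 0.0832 0.15 0 0 -0.1964; 0.0878 -0.097 0.0832 0.15 0 0 -0.1964; 0.0878 -0.097 0.0832 0.15 0 0 -0.1964; 0.0878 -0.097 0.0832 0.15 0 0 -0.1964" --newtons 30

```text
time: 49.2
tool_pos: [422.6, 261.2, 180.9]
tcp_rot: [-3.14, -0.002, 0.097]
ft_force: [-0.1, 0.6, 0.1]
grip_width: 1.0
grasp_force: 0.0
```

```bash
python3 - <<'E'
from rig import arm
from h import *
s=arm.sense();print(s["tool_pos"],s["tcp_rot"],delta(s,(421.2,260.8),111.3,.097))
E
```

```text
[422.5931 261.1574 180.947 ] [-3.1395 -0.0017  0.0967] (array([-0.0015,  0.0004,  0.0696]), array([-0.0021, -0.0017, -0.0003]))
```

Request:
move_arm --plan "0.06 -0.001 0.0004 0.03 -0.002 -0.0015 0; 0.06 -0.001 0.0004 0.055 -0.002 -0.0015 0; 0.06 -0.001 0.0004 0.0696 -0.002 -0.0015 0; 0.06 -0.001 0.0004 0.0696 -0.002 -0.0015 0; 0.03 -0.001 0.0004 0.0696 -0.002 -0.0015 0; 0.02 -0.001 0.0004 0.0696 -0.002 -0.0015 0; 0.005 -0.001 0.0004 0.0696 -0.002 -0.0015 0; 0.005 -0.001 0.0004 0.0696 -0.002 -0.0015 0; 0.005 -0.001 0.0004 0.0696 -0.002 -0.0015 0; 0.005 -0.001 0.0004 0.0696 -0.002 -0.0015 0; 0.005 -0.001 0.0004 0.0696 -0.002 -0.0015 0" --newtons 40

```text
time: 50.58
tool_pos: [421.0, 260.1, 110.3]
tcp_rot: [3.14, 0.001, 0.096]
ft_force: [-1.2, -1.2, 1.2]
grip_width: 0.102
grasp_force: 40.0
```

```bash
python3 - <<'E'
from rig import arm
from h import *
s=arm.sense();print(s["tool_pos"],s["tcp_rot"],s["grip_width"]*87.8,s["grasp_force"],s["ft_force"],delta(s,(564.8,354.1),206,-.12),delta(s,(500,290),206,-.12))
E
```

```text
[420.9946 260.1042 110.3125] [3.1402 0.0013 0.0964] 8.932365242624739 40.00021576881409 [-1.2048 -1.2377  1.192 ] (array([ 0.1521, -0.0796, -0.096 ]), array([0.0016, 0.0012, 0.2164])) (array([ 0.0814, -0.022 , -0.0958]), array([0.0016, 0.0012, 0.2164]))
```

```bash
python3 - <<'E'
from rig import arm
from h import *
s=arm.sense();print(delta(s,(550.4,235),192.3,-.12))
E
```

```text
(array([ 0.1263,  0.0376, -0.0821]), array([0.0016, 0.0012, 0.2164]))
```

Request:
move_arm --plan "0.005 0 0 -0.01 0 0 0; 0.005 0 0 -0.03 0 0 0; 0.005 0 0 -0.055 0 0 0; 0.005 0.01 0.003 -0.075 0 0 0.02; 0.005 0.03 0.009 -0.082 0 0 0.06; 0.005 0.055 0.016 -0.082 0 0 0.1; 0.005 0.08 0.024 -0.082 0 0 0.14; 0.005 0.1 0.03 -0.082 0 0 0.18; 0.005 0.115 0.034 -0.082 0 0 0.2; 0.005 0.1263 0.0376 -0.0821 0.0016 0.0012 0.2164; 0.005 0.1263 0.0376 -0.0821 0.0016 0.0012 0.2164; 0.005 0.1263 0.0376 -0.0821 0.0016 0.0012 0.2164"

```text
time: 52.08
tool_pos: [549.8, 235.4, 192.2]
tcp_rot: [-3.141, 0.001, -0.119]
ft_force: [0.4, 1.1, -2.2]
grip_width: 0.102
grasp_force: 40.0
```

Request:
move_arm --plan "0.005 0 0 0 0 0 0; 0.005 0 0 0 0 0 0; 0.005 0 0 0 0 0 0; 0.005 0 0 0 0 0 0"

```text
time: 52.58
tool_pos: [550.3, 235.2, 192.3]
tcp_rot: [-3.141, -0.0, -0.12]
ft_force: [0.2, -0.7, -2.5]
grip_width: 0.102
grasp_force: 40.0
```

```bash
python3 - <<'E'
from rig import arm
from h import *
d=wrist(arm,"w16");s=d["s"];print(s["tool_pos"],s["tcp_rot"],s["grip_width"]*87.8,s["ft_force"],delta(s,(564.8,354.1),192.3,-.12))
# bar level / rim check: red bar rows & columns in the hand
red=mask(d,(0,150,60),(9,255,255))|mask(d,(171,150,60),(180,255,255));k=np.zeros_like(red);k[:,250:400]=255
for b in blobs(red&k,150): print(cv2.boundingRect(b))
m=mask(d,(98,90,50),(125,255,255))
for b in blobs(m,150): print("blue",cv2.boundingRect(b),cv2.approxPolyDP(b,3,True)[:,0].tolist())
D=arm.snapshot("side");cv2.imwrite("pics/side1.png",cv2.resize(D["color"][90:300,140:420,::-1],None,fx=2.8,fy=2.8))
E
```

```text
[550.3493 235.168  192.3037] [-3.1413 -0.     -0.1197] 8.961154215930074 [ 0.2193 -0.6648 -2.5101] (array([ 0.0001, -0.1198,  0.    ]), array([-0.0003, -0.    ,  0.0003]))
(388, 183, 12, 157)
(306, 182, 25, 195)
blue (0, 321, 162, 38) [[161, 353], [159, 345], [105, 321], [0, 329], [0, 333], [21, 333], [26, 339], [99, 332], [149, 357]]
blue (507, 273, 24, 24) [[530, 273], [507, 276], [507, 296], [529, 294]]
blue (0, 230, 149, 31) [[0, 235], [0, 249], [84, 245], [138, 260], [148, 254], [144, 245], [86, 230]]
blue (572, 9, 67, 123) [[636, 9], [598, 14], [577, 23], [572, 130], [594, 131], [628, 123], [630, 95], [635, 93], [629, 91]]
```

View pics/side1.png

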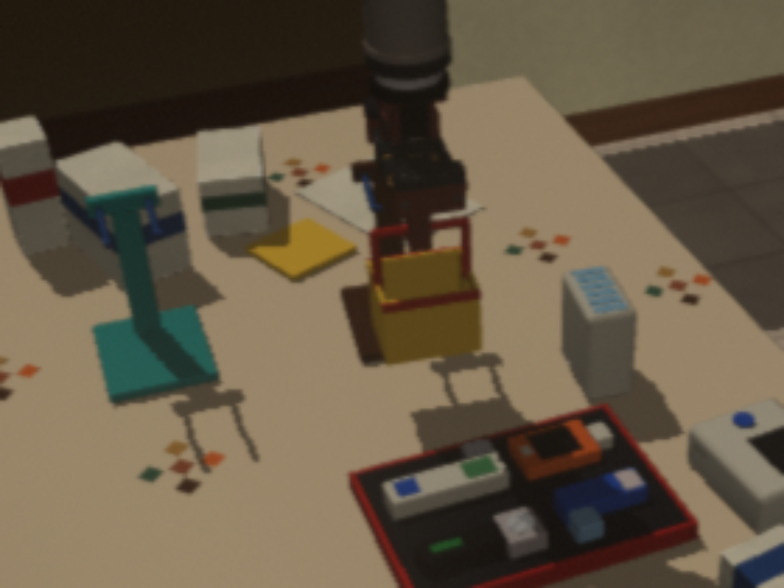

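The pail hangs level in the gripper in front of the hook, with all the instruments in the case. I'll check the tip alignment from this view and then hang it.

```bash
python3 - <<'E'
from h import *
d=pickle.load(open("w16.pkl","rb"))
t=cast(d,[(146,253.5),(160,349)],194);print(t,t.mean(0))
u=np.array([.1225,.9925]);print("seat",t.mean(0)[:2]+40*u)
b=blobs((mask(d,(0,150,60),(9,255,255))|mask(d,(171,150,60),(180,255,255))),400)
for c in b:
    if cv2.boundingRect(c)[0]==306: P=cast(d,[(318,182)],212);print("bar +x end",P)
E
```

```text
[[584.6194 312.058  194.    ]
 [534.386  317.8854 194.    ]] [559.5027 314.9717 194.    ]
seat [564.4027 354.6717]
bar +x end [[610.3319 229.0203 212.    ]]
```

Request:
move_arm --plan "0.005 0 -0.005 0 0 0 0; 0.005 0 -0.02 0 0 0 0; 0.005 0 -0.035 0 0 0 0; 0.005 0 -0.05 0 0 0 0; 0.005 0 -0.065 0 0 0 0; 0.005 0 -0.08 0 0 0 0; 0.005 0 -0.095 0 0 0 0; 0.005 0 -0.108 0 0 0 0; 0.005 0 -0.116 0 0 0 0; 0.005 0 -0.12 0 0 0 0; 0.005 0 -0.12 0 0 0 0; 0.005 0 -0.12 0 0 0 0"

```text
time: 54.18
tool_pos: [564.8, 353.6, 192.4]
tcp_rot: [-3.142, -0.0, -0.121]
ft_force: [0.4, -0.5, -1.7]
grip_width: 0.102
grasp_force: 40.0
```

Request:
move_arm --plan "0.005 0 0 0.003 0 0 0; 0.005 0 0 0.009 0 0 0; 0.005 0 0 0.015 0 0 0; 0.005 0 0 0.021 0 0 0; 0.005 0 0 0.026 0 0 0; 0.005 0 0 0.029 0 0 0; 0.005 0 0 0.029 0 0 0; 0.005 0 0 0.029 0 0 0"

```text
time: 55.18
tool_pos: [564.9, 354.3, 163.5]
tcp_rot: [-3.141, -0.0, -0.12]
ft_force: [0.4, 0.0, -2.6]
grip_width: 0.104
grasp_force: 40.0
```

Request:
move_arm --plan "0.005 0 0 0.001 0 0 0; 0.005 0 0 0.002 0 0 0; 0.005 0 0 0.003 0 0 0; 0.005 0 0 0.004 0 0 0; 0.005 0 0 0.004 0 0 0"

```text
time: 55.8
tool_pos: [565.2, 354.7, 160.5]
tcp_rot: [-3.14, -0.001, -0.12]
ft_force: [-2.1, 0.4, 7.3]
grip_width: 0.099
grasp_force: 40.0
```

Request:
move_arm --plan "0.005 0 0 0.0005 0 0 0; 0.005 0 0 0.001 0 0 0; 0.005 0 0 0.001 0 0 0"

```text
time: 56.18
tool_pos: [565.5, 355.0, 160.2]
tcp_rot: [-3.139, -0.001, -0.12]
ft_force: [-3.2, -0.1, 9.3]
grip_width: 0.101
grasp_force: 40.0
```

Request:
move_arm --plan "0.005 0 0 -0.001 0 0 0; 0.012 0 0 -0.001 0 0 0; 0.016 0 0 -0.001 0 0 0; 0.022 0 0 -0.001 0 0 0; 0.03 0 0 -0.001 0 0 0; 0.034 0 0 -0.001 0 0 0; 0.034 0 0 -0.001 0 0 0; 0.034 0 0 -0.001 0 0 0" --newtons 20

```text
time: 57.18
tool_pos: [564.7, 354.3, 159.3]
tcp_rot: [-3.141, -0.0, -0.12]
ft_force: [0.5, -0.5, -0.0]
grip_width: 0.389
grasp_force: 0.0
```

Request:
move_arm --plan "0.034 0 0 -0.008 0 0 0; 0.034 0 0 -0.02 0 0 0; 0.034 0 0 -0.035 0 0 0; 0.034 0 0 -0.06 0 0 0; 0.034 0 0 -0.1 0 0 0; 0.034 0 0 -0.14 0 0 0; 0.034 -0.05 0.05 -0.14 0 0 0; 0.034 -0.08 0.1 -0.14 0 0 0; 0.034 -0.08 0.15 -0.14 0 0 0; 0.034 -0.08 0.2 -0.14 0 0 0; 0.034 -0.08 0.2 -0.14 0 0 0; 0.034 -0.08 0.2 -0.14 0 0 0"

```text
time: 58.68
tool_pos: [461.7, 165.9, 299.9]
tcp_rot: [-3.139, -0.0, -0.12]
ft_force: [1.1, 1.0, 0.6]
grip_width: 0.386
grasp_force: 0.0
```

```bash
python3 - <<'E'
from rig import arm
from h import *
s=arm.sense();print(s["tool_pos"],s["ft_force"],s["time"])
a=arm.snapshot("side")["color"];t=arm.snapshot("top")["color"]
A=cv2.resize(a[100:310,190:410],None,fx=2.2,fy=2.2);B=cv2.resize(t[150:350,110:370],None,fx=1.5,fy=1.5)
im=np.zeros((600,800,3),np.uint8);im[:A.shape[0],:A.shape[1]][:]=A[:600];h,w=B.shape[:2]
w=min(w,800-A.shape[1]);im[:h,A.shape[1]:A.shape[1]+w]=B[:,:w];cv2.imwrite("pics/fin.png",im[:,:,::-1])
E
```

```text
[461.6716 165.9274 299.9044] [1.0654 1.0017 0.6402] 58.675
```

View pics/fin.png

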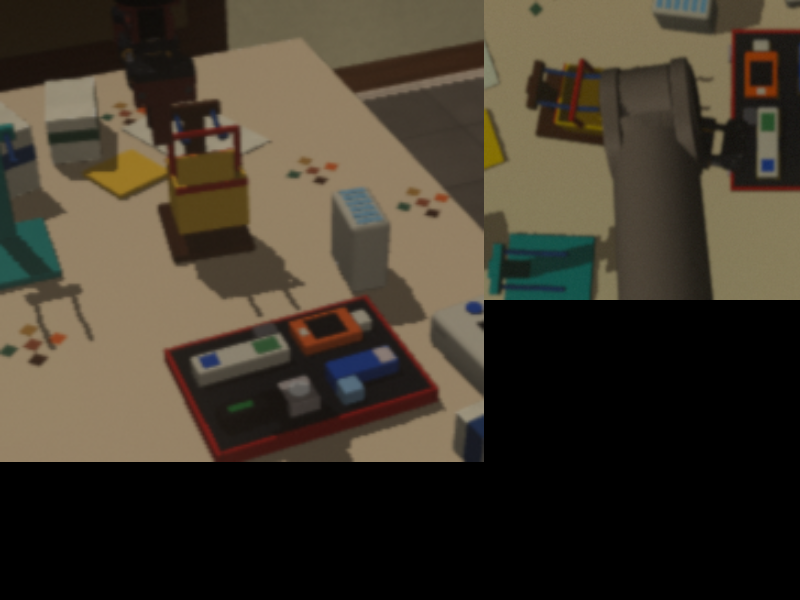

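The pail hangs on the brown stand's double hook, clear of the table, and all four instruments are in the case. I'll check that it stays still.

Request:
move_arm --plan "0.034 -0.02 0 0 0 0 0; 0.034 -0.02 0 0 0 0 0; 0.034 -0.02 0 0 0 0 0; 0.034 -0.02 0 0 0 0 0; 0.034 -0.02 0 0 0 0 0; 0.034 -0.02 0 0 0 0 0; 0.034 -0.02 0 0 0 0 0; 0.034 -0.02 0 0 0 0 0"

```text
time: 59.78
tool_pos: [441.6, 167.6, 299.3]
tcp_rot: [-3.141, -0.0, -0.12]
ft_force: [0.2, 1.1, 0.2]
grip_width: 0.386
grasp_force: 0.0
```

```bash
cat > chk.py <<'E'
from rig import arm
from h import *
def go():
    D=arm.snapshot("top");m=mask(D,(0,110,50),(9,255,255))|mask(D,(171,110,50),(180,255,255));k=np.zeros_like(m);k[175:245,140:205]=255
    b=max(blobs(m&k,20),key=cv2.contourArea);print("top bar",rect(cast(D,b[:,0],179)))
    d=wrist(arm);m=mask(d,(0,150,60),(9,255,255))|mask(d,(171,150,60),(180,255,255));m[:,300:]=0;m[380:]=0
    for b in blobs(m,150): print("wrist",cv2.boundingRect(b),rect(cast(d,b[:,0],179)))
    S=arm.snapshot("side");m=mask(S,(0,110,50),(9,255,255))|mask(S,(171,110,50),(180,255,255));k=np.zeros_like(m);k[140:210,255:310]=255
    b=max(blobs(m&k,20),key=cv2.contourArea);print("side",cv2.boundingRect(b),b[:,0].mean(0))
go()
E
python3 chk.py
```

```text
top bar (array([567.2529, 356.371 ]), (96.91558837890625, 11.825824737548828), np.float64(-0.12580000672818237))
wrist (124, 37, 24, 126) (array([554.6176, 287.1183]), (84.16649627685547, 5.65125036239624), np.float64(-0.12330116267736102))
wrist (10, 15, 93, 154) (array([565.49  , 341.2158]), (101.9540023803711, 48.82993698120117), np.float64(-0.1229952986261651))
side (266, 157, 33, 22) [282.5591 164.4252]
```

Request:
move_arm --plan "0.034 0 0 0 0 0 0; 0.034 0 0 0 0 0 0; 0.034 0 0 0 0 0 0; 0.034 0 0 0 0 0 0; 0.034 0 0 0 0 0 0"

```text
time: 60.55
tool_pos: [441.5, 167.6, 299.3]
tcp_rot: [-3.141, -0.0, -0.12]
ft_force: [0.4, -0.0, -0.1]
grip_width: 0.388
grasp_force: 0.0
```

```bash
python3 chk.py
```

```text
top bar (array([566.4488, 356.6246]), (98.56730651855469, 11.17848014831543), np.float64(-0.11555242916966613))
wrist (124, 37, 24, 126) (array([554.6423, 287.1563]), (84.1707992553711, 5.591327667236328), np.float64(-0.12319996255593768))
wrist (10, 15, 93, 154) (array([565.515 , 341.2664]), (101.95477294921875, 48.91352844238281), np.float64(-0.12288677481174481))
side (266, 157, 33, 22) [282.5827 164.4252]
```

```bash
python3 -c "
from rig import arm
print(arm.sign_off())"
```

```text
the job is handed in; nothing more can be done
None
```

All four instruments are pressed home the right way round in their pockets, the pail hangs still on the brown stand's double hook clear of the table, and the job is handed in at about 61 s; on its first try the inhaler caught on the foam edge under about 44 N at the wrist, so I set it down and refitted it.

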